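Load the transport case

ROBOT

A 6-joint arm with a two-finger parallel gripper is mounted at the origin on a cart in front of the work surface, level with it; the furniture and walls round the work are solid. World frame = base frame: x ahead of the robot, y to its left, z up, the work surface at z = 0. Lengths are in mm, angles in rad, forces in N, time in s.
With the tool pointing down it reaches from about 400 to 925 mm from the base axis. Payload 12.5 kg.
Tool frame: the origin (TCP) lies at the very end of the fingers, on their centre line; the grasp point (between the pads) lies 19 mm behind it; z points along the fingers, y is the line along which they close (so a half turn about z gives the same grasp; the last joint's range is limited). The gripper opens to 95 mm and grips with 3 to 60 N. Pads are 20 mm wide; open, the fingers measure 119 mm over their backs; the gripper's body (75 mm by 180 mm) begins 59 mm behind the grasp point.
Start: joints at [-1.399, 0.491, 1.559, -0, 1.092, -0.106], TCP at [171.424, -601.053, 181.061] pointing down, gripper open.
Joint ranges: [-3.1, 3.1], [-0.84, 2.19], [0.05, 2.79], [-1.13, 4.28], [0.06, 2.93], [-2.69, 2.69]. Speed limits (rad/s): [2.22, 2.22, 2.79, 3.14, 3.14, 3.14].

INTERFACE

Orientations are given as [roll, pitch, yaw] about the fixed x, y, z axes, in that order (R = Rz(yaw) Ry(pitch) Rx(roll)).
In Python, from cell import env, readout, read_camera, camera_info gives the robot as it stands (env), with the cameras as plain functions and the readings (readout).
- The arm moves only by the shell command python3 steer.py 'ROWS'. ROWS is a JSON list of rows, 1 to 5 of them, each of 5 numbers: dx, dy, dz in mm, then a turn about the tool's z in rad, then the opening from 0.0 (shut) to 1.0 (fully open); each row is the pose to reach, as a shift and turn from the pose commanded when the command began, along the tool's axes at that moment; what a row does not reach only later rows make up. A row lasts 1/12 s, in which the tool goes at most 41.7 mm and 0.125 rad, less where a joint would pass 70% of its speed; a pose out of reach is approached as far as the arm can. The fingers move at their own pace and stop on an object; the grip force is fixed at half the most. Time passes only in rows, so rows that do not move let the fingers close. It prints the time, the measured TCP pose, the force, the opening and the grip force at its end.
- readout.state(): the state, without advancing time (a new reading comes with each control period).
- read_camera(name): name is "scene" or "top" or "wrist"; returns (picture, depth): 384x512x3 uint8, red, green, blue; 384x512 float32, mm along the optical axis (not along the pixel's ray), 0 where there is no reading.
- camera_info(name): a dict with "vertical_fov" (degrees; the focal length in pixels is half the picture's height over the tangent of half this angle, whatever the lens; pixels are square), "cx", "cy" (the principal point, pixels), "dist_coeffs" ([k1, k2, p1, p2, k3] as OpenCV has them; the pictures are not rectified), "origin" and "attitude" of the camera in the world. Camera axes: x right, y down, z forward; pixel columns grow to the right and rows downward; lengths in mm; the calibration is good to about 2 mm. A picture is of the moment at which its call begins: read the wrist's pose just before it. camera_info takes no time and is no camera call; for the wrist camera it gives the pose at the moment of the call.
- env.job_done(): hands the job in; it is judged then, once.
The state is a dict: "t": time; "joints": joint angles; "qvel": joint speeds; "tau": joint torques, N m; "eef_pos": TCP position; "tcp_rot": TCP orientation; "ft_force": force on the tool from outside, world axes, zero at the start; "moment": the same for the moment, N m; "opening": opening from 0.0 (shut) to 1.0 (fully open); "grip_force": force on a finger pad.
Only numpy, scipy, OpenCV 4.12 (cv2) and the standard library are available. Lean on these libraries where they do the work, as an engineer would, in place of code of your own. Each camera call takes 0.05 s, during which the arm holds its last target. There are 200 camera calls.

TASK

The transport case is latched shut: give its latch knob a quarter turn clockwise so that the sprung hood rises, then pack the four things that lie between the case and the oil can (the grey sanding block and three card boxes of different sizes) into its tray so that all four lie flat on the tray's floor together, right way up and inside the rim. Leave the hood standing open and let go of everything; the oil can, the glass jar and the roll of tape stay where they are.

Things in the scene. Friction and masses are not known exactly. Their poses are not given: they have to be found in the camera images.
- case: Plywood transport case, fixed to the bench: shallow tray under a deep hinged hood with metal edges. Origin at the middle of its underside, z up, x along its length, y across it from the latch side (-y) to the hinge side (+y). Outside 246 x 161 mm; shut, the top of the hood is 78 mm above the bench.
- case_floor (a point): Middle of the tray's inner floor, 9 mm above the bench; axes as the case's. The floor is 228 mm (x) by 143 mm (y), centred here, without dividers. The rim round it stands 14 mm above this floor and is 9 mm thick; its top inner edge is bevelled, 4 mm outward over the top 5 mm.
- striker (a point): Middle of the top of the steel striker bracket that stands in front of the middle of the case's latch side and stays when the hood opens: 48 mm wide along the case's x, from 82 to 133 mm from the case's middle toward -y, top 67 mm above the bench. Axes as the case's.
- hood (a joint): Angle of the hood about its hinge, which lies along the case's x at y = +88.5 mm, 23 mm above the bench. 0 shut, 2.0 rad fully open: leaning back 25 degrees past upright, all behind the hinge line, top edge 180 mm above the bench. The hinge is sprung and only the latch holds it (about 3 N): once released it rises by itself in about 2 s and stays open. Let go and move the gripper up clear of it.
- latch_grip (a point): On the wing of the latch knob: black bar 48 mm long (this point's x), 11 mm thick (y), 26 mm high, from 16 mm below to 10 mm above this point, 103 mm above the bench when shut. Round hub (24 mm across) from 15 mm below, steel tab 22 mm below. It turns about the upright axis through here, 108.5 mm from the case's middle toward -y. Locked, the wing lies about along the case's x.
- knob (a joint): Angle of the latch knob: 0 locked, grows as it is turned clockwise seen from above, to a stop at 1.57 rad (quarter turn), wing then along the case's y; starts at 0 to 0.3. Its tongue leaves the slot, and the hood springs up, from about 1.15 rad. Light friction, 0.05 to 0.1 N m.
- bench_grinder: Bench grinder, part of the place, never moves; solid. Its nearest parts are two eye shields at x = 0.53 to 0.62, y = -0.37 to -0.28 and y = -0.16 to -0.07, 0.15 to 0.24 m above the bench, in world axes; its body fills x over 0.58, y -0.37 to -0.07, up to 0.24 m. (Its origin is of no use.)
- oil_can: Red oil can with a long spout, 62 x 84 x 162 mm, loose; stays where it is. Origin at the middle of its underside.
- screw_jar: Glass jar of screws with a black lid, 66 mm across, 80 mm tall, loose; stays where it is. Origin at the middle of its underside.
- masking_tape: Roll of masking tape lying flat, 101 mm across, 24 mm high, loose; stays where it is. Origin at the middle of its underside.
- sanding_block: Dark grey foam sanding block, lying flat, 112 x 66 mm, 28 mm high. One of the four to pack. Origin at the middle of its underside, x along its length, y across its width, z up. Rigid, under 0.6 kg; starts lying flat on the bench.
- nail_box: Brown card box with a blue top, 90 mm long, 65 mm wide, 40 mm high. One of the four to pack. Origin at the middle of its underside, x along its length, y across its width, z up. Rigid, under 0.6 kg; starts lying flat on the bench.
- sand_box: Brown card box with a black top, 120 mm long, 60 mm wide, 50 mm high. One of the four to pack. Origin at the middle of its underside, x along its length, y across its width, z up. Rigid, under 0.6 kg; starts lying flat on the bench.
- screw_box: Brown card box with a red top, 110 mm long, 70 mm wide, 55 mm high. One of the four to pack. Origin at the middle of its underside, x along its length, y across its width, z up. Rigid, under 0.6 kg; starts lying flat on the bench.

How it is judged (in metres and radians):
On the way:
1. the latch is released and the hood stands open (value of joint hood above 1.7 rad), for 0.2 s.
At the end, for the whole second after the job is handed in: All four (sanding block and three card boxes) rest flat (within 0.05 rad, right way up) on the tray's floor inside the rim, undersides within 4 mm of the floor's height, at rest, and the hood stands open (over 1.7 rad) (x of sanding_block in the frame of case_floor between -0.085 and 0.085 m and y of sanding_block in the frame of case_floor between -0.0425 and 0.0425 m and z of sanding_block in the frame of case_floor between -0.004 and 0.004 m and angle between each of sanding_block, nail_box, sand_box, screw_box's own z axis and vertical below 0.05 rad and linear speed of each of sanding_block, nail_box, sand_box, screw_box below 0.02 m/s and x of nail_box in the frame of case_floor between -0.0855 and 0.0855 m and y of nail_box in the frame of case_floor between -0.043 and 0.043 m and z of nail_box in the frame of case_floor between -0.004 and 0.004 m and x of sand_box in the frame of case_floor between -0.088 and 0.088 m and y of sand_box in the frame of case_floor between -0.0455 and 0.0455 m and z of sand_box in the frame of case_floor between -0.004 and 0.004 m and x of screw_box in the frame of case_floor between -0.083 and 0.083 m and y of screw_box in the frame of case_floor between -0.0405 and 0.0405 m and z of screw_box in the frame of case_floor between -0.004 and 0.004 m and value of joint hood above 1.7 rad); the robot touches nothing.
It fails at once if the oil can is moved by more than 30 mm or tipped (distance of oil_can from where it was at the start of the episode above 0.03 m or angle between oil_can's own z axis and vertical above 0.35 rad).
It fails at once if the glass jar is moved by more than 30 mm or tipped (distance of screw_jar from where it was at the start of the episode above 0.03 m or angle between screw_jar's own z axis and vertical above 0.35 rad).
It fails at once if the roll of masking tape is moved by more than 30 mm or tipped (distance of masking_tape from where it was at the start of the episode above 0.03 m or angle between masking_tape's own z axis and vertical above 0.35 rad).
It also fails if it takes over 72 s, if anything falls off the work surface, if the arm or the gripper's body presses on something with over 40 N, if the wrist force passes 120 N, or if a joint passes its speed limit or range.

## Working session

There is one attempt and no reset: what is moved stays moved. The work goes in short steps, Python scripts to look and compute and a shell command to move; the robot and the scene stay as the last step left them, time stands still between calls to the robot, and variables do not carry over. Pictures are saved under pics/ and viewed, at most 13 in all, crops included, and the job is handed in when it is done.

```bash
ls; mkdir -p pics
cat > h.py <<'E'
import numpy as np, cv2
from cell import env, readout, read_camera, camera_info
from scipy.spatial.transform import Rotation as R
def cloud(name):
    pic,d=read_camera(name); i=camera_info(name)
    h,w=d.shape; f=h/2/np.tan(np.radians(i["vertical_fov"])/2)
    K=np.array([[f,0,i["cx"]],[0,f,i["cy"]],[0,0,1.]])
    u,v=np.meshgrid(np.arange(w),np.arange(h))
    p=cv2.undistortPoints(np.stack([u,v],-1).reshape(-1,1,2).astype(float),K,np.array(i["dist_coeffs"],float)).reshape(h,w,2)
    P=np.concatenate([p*d[...,None],d[...,None]],-1)
    A=np.array(i["attitude"],float)
    M=A if A.shape==(3,3) else R.from_euler('xyz',A).as_matrix()
    W=P@M.T+np.array(i["origin"]); W[d==0]=np.nan
    return pic,W
E
python3 - <<'E'
from h import *
for n in("top","scene"):
    pic,W=cloud(n); cv2.imwrite(f"pics/{n}0.png",cv2.resize(pic[...,::-1],(800,600))); np.save(f"{n}0.npy",W); np.save(f"{n}0p.npy",pic); print(camera_info(n))
print(readout.state())
E
```

```text
cell.py
pics
steer.py
{'vertical_fov': 46.24199613975864, 'cx': 265.0628032128772, 'cy': 188.92699608938628, 'dist_coeffs': array([-0.04584164,  0.        ,  0.        ,  0.        ,  0.        ]), 'origin': array([-485.09498044, -458.31179775, 1527.44455971]), 'attitude': array([-2.48298792, -0.01533726, -1.18005829])}
{'vertical_fov': 46.203506908664, 'cx': 249.48229313551164, 'cy': 189.19942355705183, 'dist_coeffs': array([-0.0071076,  0.       ,  0.       ,  0.       ,  0.       ]), 'origin': array([  159.33545083, -1181.71479774,  1308.97266486]), 'attitude': array([-2.36105508, -0.01835717, -0.32867014])}
{'t': 0.1, 'joints': array([-1.39860524e+00,  4.91510758e-01,  1.55937287e+00,  1.39188570e-06,
        1.09170466e+00, -1.05627438e-01]), 'qvel': array([-0.00105087, -0.00210122, -0.0032089 , -0.00072902,  0.001548  ,
       -0.00035952]), 'tau': array([ 4.27622654e-03, -6.13619184e+01, -2.58607024e+01,  6.94224704e-02,
        4.70058003e-02, -6.90639763e-05]), 'eef_pos': array([ 171.37569504, -600.79430473,  180.51845494]), 'tcp_rot': array([-3.14060269e+00, -1.06199287e-04,  2.77817831e-01]), 'ft_force': array([-0.29907543, -0.97783419, -0.25827679]), 'moment': array([-0.04326635, -0.03147731, -0.01797724]), 'grip_force': 0.0, 'opening': 0.9968123200453248}
```

View pics/top0.png

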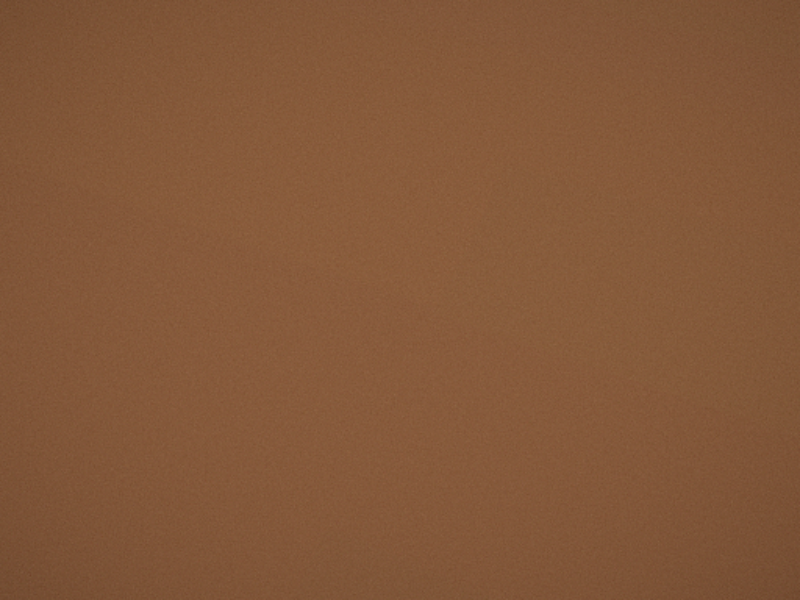

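View pics/scene0.png

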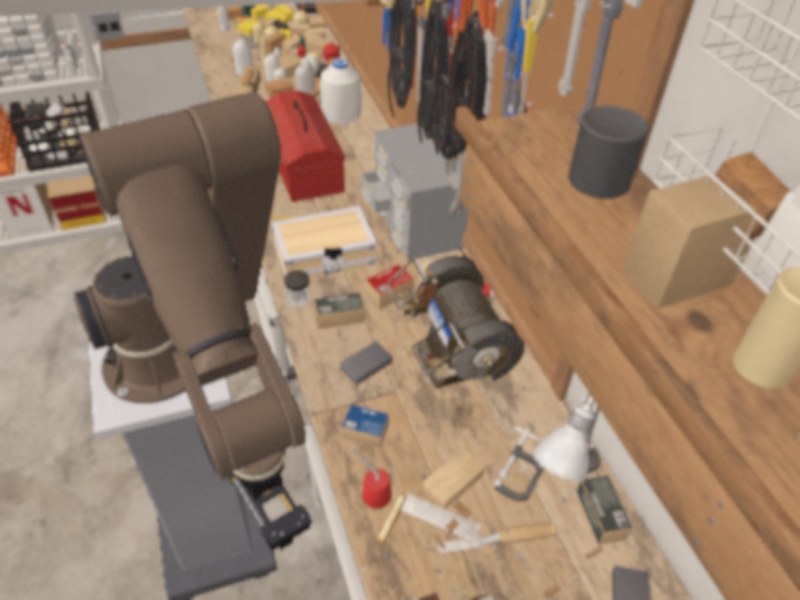

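The top view is fully blocked by the arm. The scene view (800x600 px) shows:
- case at (325,240), knob at (333,258), jar at (297,285)
- black box at (340,308), red box at (390,285), sanding block at (366,362)
- blue box at (366,422), oil can at (376,488)

The tape is hidden by the arm. I'll measure these from depth.

```bash
cat >> h.py <<'E'
def obj(W,lo,hi,box,show=True):
    x0,x1,y0,y1=box
    m=(W[...,2]>lo)&(W[...,2]<hi)&(W[...,0]>x0)&(W[...,0]<x1)&(W[...,1]>y0)&(W[...,1]<y1)
    n,lab,st,c=cv2.connectedComponentsWithStats(m.astype(np.uint8))
    out=[]
    for k in range(1,n):
        if st[k,4]<60: continue
        P=W[lab==k]; (cx,cy),(a,b),t=cv2.minAreaRect(P[:,:2].astype(np.float32))
        if a<b: a,b,t=b,a,t+90
        z=np.median(P[:,2]); out.append((cx,cy,a,b,t,z))
        if show: print(np.round([cx,cy,a,b,t,z,P[:,2].min(),P[:,2].max()],1),st[k,4],c[k].round())
    return out
E
python3 - <<'E'
from h import *
W=np.load("scene0.npy")
for u,v in[(325,232),(333,250),(297,277),(340,300),(385,288),(366,355),(366,415),(376,478),(300,245)]:
    print((u,v),W[int(v/1.5625),int(u/1.5625)].round())
print('case');obj(W,70,86,(200,900,-200,500))
print('boxes')
for lo,hi in[(22,34),(35,45),(45,60)]: print(lo);obj(W,lo,hi,(300,800,-700,100))
E
```

```text
(325, 232) [486. 248.  80.]
(333, 250) [478. 136. 109.]
(297, 277) [372.  94.  84.]
(340, 300) [458.  16.  49.]
(385, 288) [577.  14.  60.]
(366, 355) [ 473. -157.   28.]
(366, 415) [ 420. -326.   39.]
(376, 478) [ 388. -490.   61.]
(300, 245) [410. 219.  80.]
case
[781.3 143.5 645.4 159.5 118.3  77.   70.1  86. ] 368 [281. 152.]
[478.8 222.  250.3 223.2 179.4  77.8  70.   86. ] 1564 [206. 150.]
[368.5  91.7  67.5  59.3  76.1  79.1  70.3  85.8] 167 [189. 179.]
boxes
22
[ 468.4 -171.3  113.9   71.8   22.1   27.4   22.    34. ] 411 [234. 231.]
[ 396.9 -367.4   91.6   20.4  155.7   28.1   22.2   33.7] 61 [232. 279.]
[ 636.5 -675.4  112.3   23.   168.    25.4   22.    32.6] 175 [337. 340.]
35
[ 413.5 -341.8   90.3   69.6  145.9   39.7   35.    45. ] 410 [234. 269.]
[ 548.  -522.2  122.2   62.8   24.3   37.7   35.    44.4] 509 [290. 304.]
45
[597.6  41.9 110.7  79.2  13.1  53.9  45.1  59.9] 226 [244. 180.]
[629.8  27.3  78.4  40.4  38.4  53.4  45.   59.6] 106 [257. 180.]
[452.4   2.6 119.9  67.8 171.8  50.   45.1  57.1] 332 [216. 195.]
[ 788.2 -661.    78.8   29.1   84.1   49.1   45.1   57.1] 177 [380. 319.]
```

```bash
cat > plan.py <<'E'
# plan.py x y z yaw [x y z yaw ...]: tool-axis shifts for chained commands (each <=190 mm, <=0.6 rad)
import sys; from h import *
s=readout.state(); p=np.array(s["eef_pos"]); y=s["tcp_rot"][2]
a=np.array(list(map(float,sys.argv[1:]))).reshape(-1,4)
print("now",p.round(1),round(y,3),"t",round(s["t"],1),"j6",round(s["joints"][5],2))
for T in a:
    dy=(T[3]-y+np.pi)%(2*np.pi)-np.pi
    if len(sys.argv)>1 and abs(abs(T[3])-9)<1: dy=0
    d=T[:3]-p; n=max(1,int(np.ceil(max(np.linalg.norm(d)/190,abs(dy)/.6))))
    for k in range(n):
        M=R.from_euler('xyz',[np.pi,0,y]).as_matrix(); v=M.T@(d/n)
        print(np.round(v,1).tolist(),round(-dy/n,3), "rows>=%d"%np.ceil(max(np.linalg.norm(d)/n/41.6,abs(dy)/n/.124)))
        p=p+d/n; y=y+dy/n
E
python3 plan.py 400 -250 360 1.6 460 100 330 3.1416
```

```text
now [ 171.4 -600.8  180.5] 0.278 t 0.1 j6 -0.11
[105.4, -91.5, -59.8] -0.441 rows>=4
[134.3, -37.9, -59.8] -0.441 rows>=4
[137.7, 23.1, -59.8] -0.441 rows>=4
[116.0, 23.4, 10.0] -0.514 rows>=5
[89.5, 77.4, 10.0] -0.514 rows>=5
[39.9, 111.4, 10.0] -0.514 rows>=5
```

```bash
python3 steer.py '[[35,-30,-20,-0.11,1],[70,-60,-40,-0.22,1],[105,-91,-60,-0.33,1],[105,-91,-60,-0.44,1]]'
python3 steer.py '[[45,-13,-20,-0.11,1],[90,-25,-40,-0.22,1],[134,-38,-60,-0.33,1],[134,-38,-60,-0.44,1]]'
python3 steer.py '[[45,8,-20,-0.11,1],[90,16,-40,-0.22,1],[138,23,-60,-0.33,1],[138,23,-60,-0.44,1]]'
python3 - <<'E'
from h import *
pic,W=cloud("wrist"); cv2.imwrite("pics/w1.png",cv2.resize(pic[...,::-1],(800,600))); np.save("w1.npy",W)
print(camera_info("wrist")["origin"],readout.state()["eef_pos"],np.nanmedian(W[...,2]))
E
```

```text
t: 0.43
eef_pos: [248.7, -482.3, 242.2]
tcp_rot: [3.141, -0.0, 0.724]
ft_force: [-0.4, -0.1, -0.1]
opening: 1.002
grip_force: 0.0
t: 0.77
eef_pos: [324.6, -365.5, 302.5]
tcp_rot: [3.14, 0.0, 1.164]
ft_force: [0.7, -0.5, 0.5]
opening: 1.004
grip_force: 0.0
t: 1.1
eef_pos: [400.9, -248.3, 362.5]
tcp_rot: [3.14, 0.001, 1.604]
ft_force: [-0.4, -0.0, 0.6]
opening: 1.0
grip_force: 0.0
[ 397.89726571 -171.73256085  567.36184961] [ 402.4762429  -246.56161198  364.06440761] 20.049699226314885
```

View pics/w1.png

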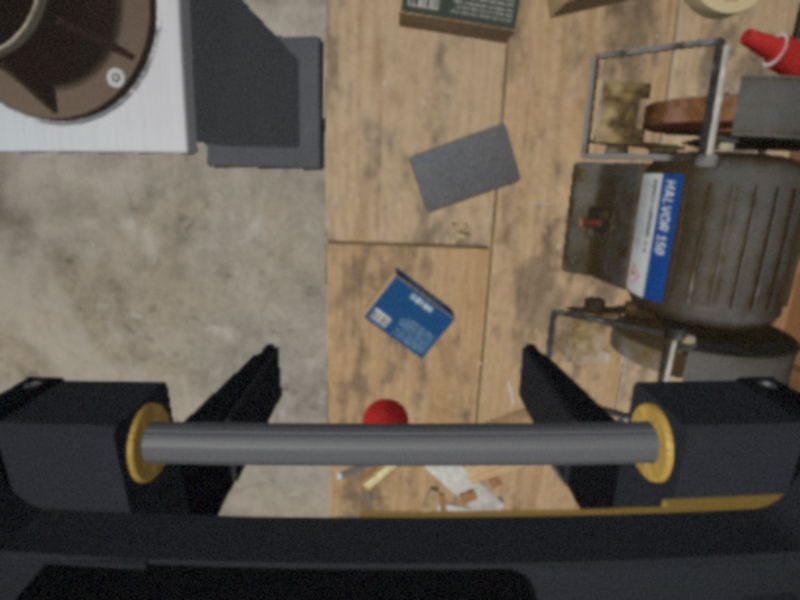

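```bash
python3 plan.py 460 100 330 3.1416
python3 - <<'E'
from h import *
W=np.load("w1.npy")
for lo,hi in[(16,26),(24,32),(35,45),(46,60)]: print(lo);obj(W,lo,hi,(300,800,-700,100))
E
```

```text
now [ 402.5 -246.6  364.1] 1.614 t 1.1 j6 -0.73
[114.6, 24.1, 11.4] -0.509 rows>=5
[88.3, 76.9, 11.4] -0.509 rows>=5
[39.6, 110.2, 11.4] -0.509 rows>=5
16
[743.7  19.2  67.9  14.8   4.1  24.7  16.1  26. ] 233 [463.   4.]
[455.6 -25.5 111.3   1.7 174.4  20.4  16.   26. ] 124 [293.  19.]
[783.8 -16.8  35.6  14.4 131.5  23.1  16.1  26. ] 91 [481.  28.]
[ 611.6 -218.4  128.8   20.2   88.3   21.2   16.1   25.9] 616 [370. 139.]
[ 393.4 -479.3   57.6   23.   180.    21.2   16.1   25.8] 78 [246. 262.]
[ 386.8 -577.3   59.    18.7   46.3   20.    16.6   22.6] 174 [241. 305.]
[ 515.4 -610.6   22.9   19.6   26.9   17.3   16.    19.5] 65 [300. 318.]
24
[747.6  19.2  67.   13.5   6.2  25.4  24.   27.6] 214 [466.   3.]
[462.5 -26.   78.9   1.6 174.4  27.5  24.1  32. ] 71 [298.  18.]
[787.5 -11.9  30.2  20.1 166.4  28.   24.1  31.8] 185 [486.  26.]
[ 472.7 -168.5  113.7   66.7   22.2   29.3   24.    32. ] 2472 [298. 107.]
[ 616.5 -184.1   63.6   17.6   81.2   28.1   24.    31.8] 217 [379. 120.]
[ 619.3 -254.5   56.3   13.3   90.    27.6   24.    31.9] 201 [373. 161.]
[ 391.7 -478.5   55.    20.     5.3   27.5   24.    31.8] 65 [246. 264.]
35
[450.4 -26.1 117.5   1.6 174.2  41.3  35.1  44.9] 127 [290.  15.]
[ 625.  -184.5   61.5    5.7   85.1   39.9   35.1   45. ] 129 [385. 121.]
[ 627.4 -253.    57.7    8.8   98.1   40.3   35.1   44.9] 104 [380. 160.]
[ 416.8 -340.4   89.8   65.7  145.    41.7   35.    44.6] 1677 [261. 202.]
[ 392.3 -476.8   50.    15.9    2.9   39.9   35.1   44.8] 71 [246. 266.]
[ 540.4 -555.7   78.6   28.3    1.5   39.8   37.3   42.5] 247 [312. 302.]
46
[452.  -13.6 120.9  29.3 176.1  51.5  46.   55.1] 1178 [298.   7.]
[ 617.1 -218.   127.9   29.9   90.1   52.7   46.    60. ] 405 [385. 140.]
[ 393.7 -473.5   35.2    8.     1.5   51.4   46.1   58. ] 60 [246. 269.]
```

Wrist view: sanding block at (465,167), blue nail box at (410,313), oil can at (385,415), black sand box at (460,15), and the tape at the upper right (720,5), about x 745. The measured sizes match the given ones. Next I'll look over the case.

```bash
python3 steer.py '[[29,6,3,-0.1,1],[58,12,6,-0.2,1],[87,18,8,-0.31,1],[115,24,11,-0.41,1],[115,24,11,-0.51,1]]'
python3 steer.py '[[22,19,3,-0.1,1],[44,38,6,-0.2,1],[66,58,8,-0.31,1],[88,77,11,-0.41,1],[88,77,11,-0.51,1]]'
python3 steer.py '[[10,27,3,-0.1,1],[20,54,6,-0.2,1],[30,82,8,-0.31,1],[40,110,11,-0.41,1],[40,110,11,-0.51,1]]'
python3 steer.py '[[0,0,0,0,1]]'
python3 - <<'E'
from h import *
for n in("wrist","top"):
    pic,W=cloud(n); cv2.imwrite(f"pics/{n}2.png",cv2.resize(pic[...,::-1],(800,600))); np.save(f"{n}2.npy",W)
    print(n)
    for lo,hi in[(24,32),(35,45),(46,52),(53,60),(74,83),(104,120)]: print(lo);obj(W,lo,hi,(330,700,-420,330))
E
```

```text
t: 1.57
eef_pos: [420.7, -131.7, 349.6]
tcp_rot: [3.141, -0.001, 2.115]
ft_force: [0.3, -0.4, 0.0]
opening: 0.999
grip_force: 0.0
t: 1.98
eef_pos: [441.9, -16.8, 338.4]
tcp_rot: [3.141, -0.001, 2.625]
ft_force: [-0.1, -0.3, 0.2]
opening: 1.004
grip_force: 0.0
t: 2.4
eef_pos: [462.4, 98.5, 327.1]
tcp_rot: [3.141, -0.001, 3.135]
ft_force: [0.6, -0.8, -0.5]
opening: 1.001
grip_force: 0.0
t: 2.48
eef_pos: [462.1, 96.2, 327.4]
tcp_rot: [-3.141, -0.001, 3.135]
ft_force: [0.5, -1.2, 0.2]
opening: 1.0
grip_force: 0.0
wrist
24
[ 412.1 -317.   108.7   50.3  179.6   28.    24.    32. ] 199 [ 19. 131.]
[ 468.6 -170.5  110.9   67.    21.3   28.    24.1   31.2] 2331 [104. 161.]
[ 615.1 -272.2   32.2   10.4   91.4   26.8   24.    31.5] 85 [ 64. 241.]
35
[ 418.9 -320.3  102.    45.8  167.6   40.4   35.    43.3] 1009 [  9. 132.]
[546.9  27.1  70.    2.3 103.4  40.   35.2  44.8] 71 [219. 206.]
46
[453.6   1.8 119.5  59.6 173.3  50.3  46.   52. ] 2590 [200. 152.]
53
[600.   40.9 111.2  70.8  15.1  55.3  53.   58.1] 2362 [227. 237.]
74
[370.2  94.6  64.4  63.6 143.   79.8  75.8  82.6] 1611 [256.  98.]
[481.1 220.6 249.7 214.4 178.3  78.2  74.1  82.9] 16467 [351. 163.]
104
[478.2 136.5  47.7  11.3 165.  112.7 104.1 116.3] 271 [286. 175.]
[690.5 202.7 106.2   9.1  92.8 111.1 104.  119.6] 337 [322. 302.]
top
24
35
46
53
74
104
```

View pics/wrist2.png

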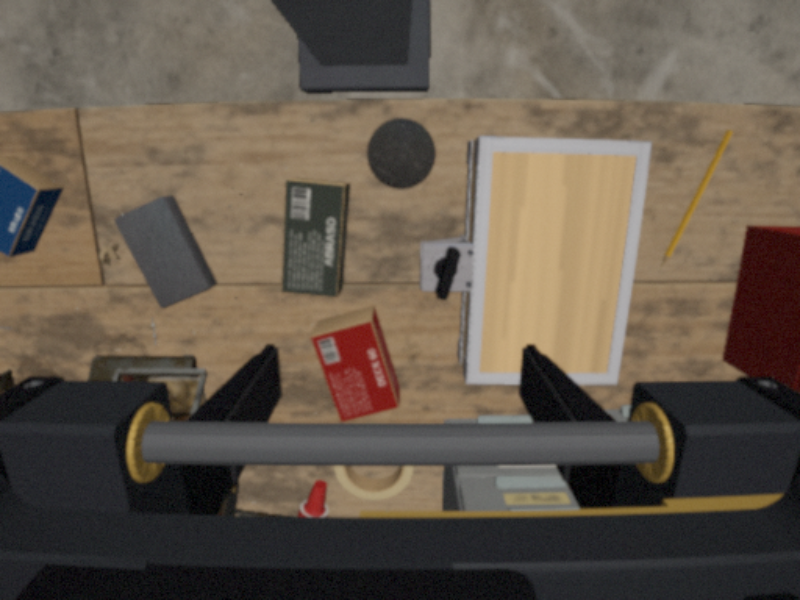

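Wrist view: knob at (448,272), hood (480–650, 137–383), sand box (315,238), screw box (355,365), jar (400,152), tape behind the screw box at (372,475). Now I'll fit the case frame precisely.

Run:
```python
from h import *
W=np.load("wrist2.npy")
m=(W[...,2]>74)&(W[...,2]<83)&(W[...,1]>120)&(W[...,1]<340)&(W[...,0]>330)&(W[...,0]<640)
# remove striker/knob: keep largest after opening
m=cv2.morphologyEx(m.astype(np.uint8),cv2.MORPH_OPEN,np.ones((7,7)))
n,lab,st,c=cv2.connectedComponentsWithStats(m)
k=1+st[1:,4].argmax(); P=W[lab==k][:,:3]
xy=P[:,:2]; print(np.round(cv2.minAreaRect(xy.astype(np.float32)),1) if 0 else cv2.minAreaRect(xy.astype(np.float32)), np.median(P[:,2]))
# edge fits: for bins of x, y extremes ; for bins of y, x extremes
def fit(a,b,lo,hi,q):
    bs=np.arange(lo,hi,6); X=[];Y=[]
    for s in bs:
        t=(a>s)&(a<s+6)
        if t.sum()>8: X.append(s+3);Y.append(np.percentile(b[t],q))
    X=np.array(X);Y=np.array(Y)
    for _ in range(3):
        f=np.polyfit(X,Y,1); r=abs(np.polyval(f,X)-Y); g=r<max(2,np.median(r)*2.5);X,Y=X[g],Y[g]
    return f.round(4),len(X),np.polyval(f,(lo+hi)/2).round(1)
x,y=xy.T
print('front',fit(x,y,375,590,1),'back',fit(x,y,375,590,99))
print('left',fit(y,x,170,300,1),'right',fit(y,x,170,300,99))
K=W[(W[...,2]>104)&(W[...,2]<117)&(abs(W[...,0]-478)<40)&(abs(W[...,1]-136)<30)]
print('knob',K.mean(0),cv2.minAreaRect(K[:,:2].astype(np.float32)))
S=W[(W[...,2]>63)&(W[...,2]<72)&(abs(W[...,0]-478)<40)&(abs(W[...,1]-136)<30)]
print('striker',cv2.minAreaRect(S[:,:2].astype(np.float32)),np.median(S[:,2]),len(S))
```

```text
((481.38836669921875, 236.33168029785156), (182.45033264160156, 249.0130615234375), 88.47662353515625) 78.23835697154664
front (array([-2.960000e-02,  1.786693e+02]), 27, np.float64(164.4)) back (array([-2.53000e-02,  3.36432e+02]), 34, np.float64(324.2))
left (array([2.550000e-02, 3.533421e+02]), 21, np.float64(359.3)) right (array([-3.720000e-02,  6.033366e+02]), 16, np.float64(594.6))
knob [477.27593741 136.15895002 112.28209576] ((478.2177734375, 136.5082244873047), (11.305091857910156, 47.69914627075195), 74.98074340820312)
striker ((474.20172119140625, 137.9662628173828), (51.19114685058594, 72.05690002441406), 88.31840515136719) 66.60635267254543 81
```

```bash
python3 plan.py 478 136.3 160 2.885 478 136.3 91 2.885
```

```text
now [462.1  94.9 327.8] 3.125 t 2.6 j6 -1.49
[-15.2, 41.7, 167.8] 0.24 rows>=5
[0.0, -0.0, 69.0] -0.0 rows>=2
```

```bash
python3 steer.py '[[-4,10,40,0.12,0.5],[-8,20,80,0.24,0.5],[-12,30,120,0.24,0.5],[-15,41,160,0.24,0.5],[-15,41,168,0.24,0.5]]'; python3 steer.py '[[0,0,0,0,0.5],[0,0,0,0,0.5]]';  python3 plan.py 478 136.3 91 2.885
```

```text
t: 3.0
eef_pos: [475.7, 135.6, 155.2]
tcp_rot: [-3.139, -0.007, 2.884]
ft_force: [-0.2, 0.8, 0.4]
opening: 0.708
grip_force: 0.0
t: 3.17
eef_pos: [478.5, 135.1, 161.4]
tcp_rot: [3.142, 0.001, 2.886]
ft_force: [0.6, -0.2, 0.1]
opening: 0.563
grip_force: 0.0
now [478.5 135.1 161.4] 2.886 t 3.2 j6 -1.17
[0.7, 1.1, 70.4] 0.001 rows>=2
```

```bash
python3 steer.py '[[0,1,35,0,0.5],[0,1,60,0,0.5],[0,1,70,0,0.4],[0,1,70,0,0],[0,1,70,0,0]]'; python3 steer.py '[[0,0,0,0,0],[0,0,0,0,0],[0,0,0,0,0]]'; python3 steer.py '[[0,0,0,0.12,0],[0,0,0,0.24,0],[0,0,0,0.36,0],[0,0,0,0.48,0],[0,0,0,0.6,0]]'
```

```text
t: 3.58
eef_pos: [479.3, 136.4, 92.0]
tcp_rot: [3.141, 0.002, 2.887]
ft_force: [1.1, -0.5, 0.4]
opening: 0.345
grip_force: 0.0
t: 3.83
eef_pos: [478.7, 136.8, 91.3]
tcp_rot: [3.141, 0.002, 2.888]
ft_force: [0.9, -0.0, -0.2]
opening: 0.134
grip_force: 0.0
t: 4.25
eef_pos: [478.4, 136.8, 90.7]
tcp_rot: [3.141, 0.001, 2.282]
ft_force: [-0.4, -0.3, -0.7]
opening: 0.006
grip_force: 0.0
```

Run:
```python
from h import *
pic,W=cloud("scene"); p=pic[110:230,130:290]; cv2.imwrite("pics/s3.png",cv2.resize(p[...,::-1],(800,600),interpolation=cv2.INTER_CUBIC))
pw,_=cloud("wrist"); cv2.imwrite("pics/w3.png",cv2.resize(pw[...,::-1],(800,600)))
```

```text
(no output)
```

View pics/w3.png

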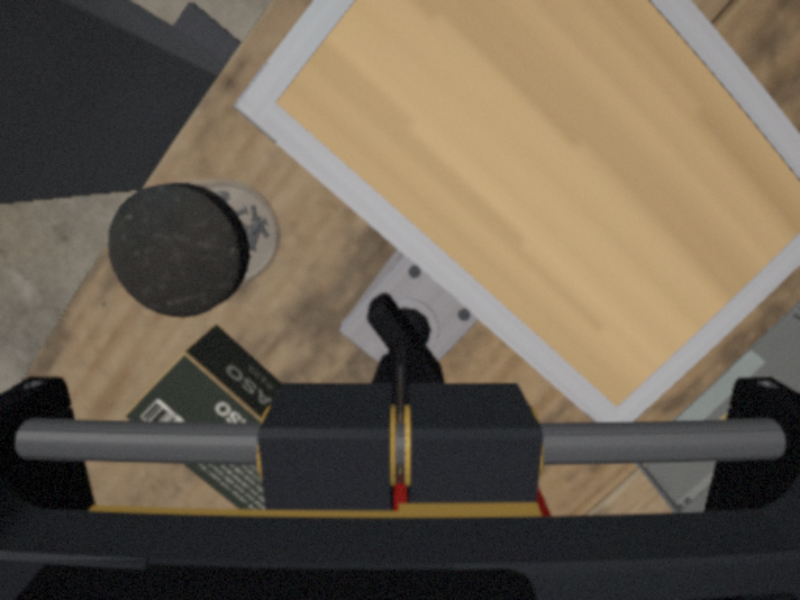

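Wrist view: the closed fingers run from (400,450) to about (400,345). The knob's hub and wing stick out at (375–430, 300–340), so the wing slipped out of the grip. I'll measure where the knob is now.

Run:
```python
from h import *
pic,W=cloud("wrist"); print(readout.state()["eef_pos"],readout.state()["tcp_rot"],camera_info("wrist")["origin"],readout.state()["opening"])
for v in range(180,250,6): print(v,[tuple(int(a) if a==a else -1 for a in W[v,u]) for u in range(228,296,8)])
```

```text
[478.26832966 136.84059841  90.48120742] [3.14102566e+00 5.04139630e-04 2.29097404e+00] [426.82234999 192.39340517 293.84175667] 0.0052095330482247815
180 [(452, 121, 0), (458, 126, 0), (454, 147, 77), (458, 151, 78), (463, 155, 79), (467, 159, 77), (472, 163, 77), (476, 167, 79), (480, 171, 78)]
186 [(456, 116, 1), (454, 137, 65), (457, 144, 79), (461, 148, 79), (466, 152, 77), (470, 156, 77), (475, 160, 77), (480, 163, 76), (484, 167, 78)]
192 [(460, 111, -1), (455, 137, 78), (456, 147, 103), (462, 147, 91), (468, 149, 81), (473, 152, 79), (478, 156, 77), (482, 160, 78), (487, 164, 78)]
198 [(454, 129, 77), (454, 141, 106), (457, 146, 113), (462, 147, 104), (471, 146, 84), (476, 149, 80), (481, 153, 79), (485, 157, 78), (490, 161, 79)]
204 [(457, 125, 77), (456, 139, 112), (460, 143, 112), (464, 146, 111), (472, 145, 93), (478, 147, 85), (483, 150, 81), (489, 153, 78), (494, 157, 77)]
210 [(460, 122, 78), (464, 126, 79), (462, 139, 112), (466, 143, 112), (471, 145, 107), (480, 144, 88), (487, 146, 80), (492, 150, 77), (497, 154, 77)]
216 [(463, 118, 78), (468, 122, 77), (465, 137, 
[... 153 characters left out ...]
, (468, 141, 127), (471, 144, 127), (480, 143, 109), (493, 139, 81), (499, 142, 78), (531, 130, 0)]
228 [(485, 81, 0), (491, 86, 0), (464, 138, 136), (468, 141, 137), (471, 144, 137), (482, 141, 112), (491, 140, 96), (530, 119, 0), (-1, -1, -1)]
234 [(490, 75, 0), (496, 81, 0), (465, 139, 145), (468, 141, 144), (471, 144, 145), (474, 147, 145), (490, 140, 110), (534, 114, 0), (541, 120, 0)]
240 [(494, 70, -1), (500, 76, 0), (465, 139, 153), (468, 142, 153), (471, 144, 153), (474, 147, 153), (492, 138, 113), (539, 110, 0), (545, 115, 0)]
246 [(448, 154, 207), (450, 156, 206), (451, 158, 207), (468, 141, 159), (471, 144, 160), (457, 163, 207), (459, 165, 208), (461, 166, 207), (463, 168, 206)]
```

View pics/s3.png

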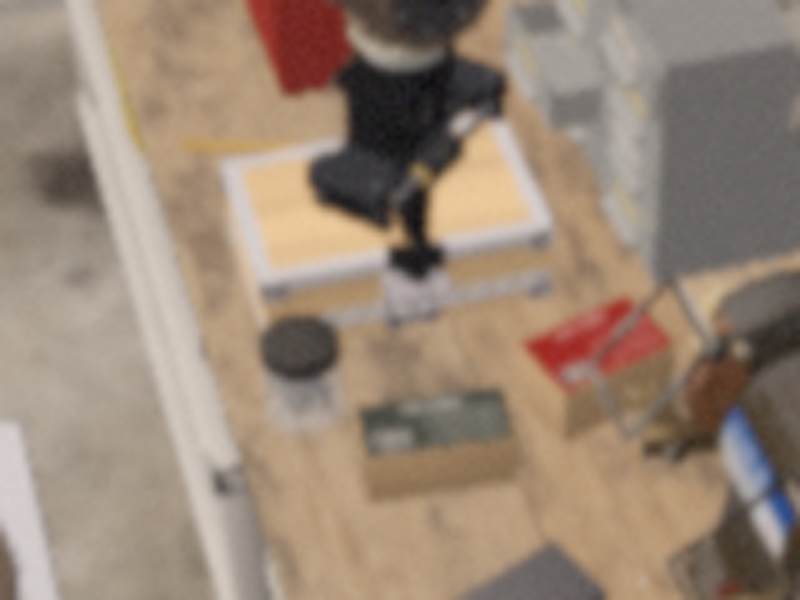

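Crop of the scene view: fingers at (415,220) ending on the black knob at (415,260), hood still shut, jar and boxes untouched. I'll check where the fingertips really end in the wrist camera.

Run:
```python
from h import *
W=np.load("wrist2.npy")
for c0,c1 in((150,185),(330,365)):
    S=W[215:300,c0:c1]; m=S[...,2]>200; P=S[m]; o=P[:,2].argsort(); print(P[o[:12:3]].round(0).tolist(), len(P))
print(readout.state())
```

```text
[[469.0, 45.0, 360.0], [453.0, 46.0, 361.0], [451.0, 44.0, 361.0], [460.0, 46.0, 362.0]] 2181
[[454.0, 141.0, 360.0], [461.0, 141.0, 361.0], [452.0, 142.0, 361.0], [472.0, 141.0, 361.0]] 2249
{'t': 4.4, 'joints': array([ 1.45879486e-01,  4.35821618e-01,  1.96629499e+00, -1.71156557e-04,
        7.38726153e-01, -5.74171871e-01]), 'qvel': array([ 0.00211978,  0.00362469,  0.00178731, -0.00215049, -0.00251896,
       -0.05494263]), 'tau': array([ 6.35681354e-04, -5.00087714e+01, -1.83404821e+01,  4.54374030e-02,
        7.41055724e-02,  1.01893030e+00]), 'eef_pos': array([478.26832966, 136.84059841,  90.48120742]), 'tcp_rot': array([3.14102566e+00, 5.04139630e-04, 2.29097404e+00]), 'ft_force': array([ 0.34610469, -0.27952398,  0.54144045]), 'moment': array([ 0.00816876, -0.13185702,  0.03342872]), 'grip_force': 0.0, 'opening': 0.0052095330482247815}
```

The visible fingertips end about 32 mm short of the reported TCP: z 360 when the TCP read 328, and the xy matches. So the fingers closed above the wing. I'll open, turn back and go lower in stages, watching the force.

```bash
python3 steer.py '[[0,0,-8,-0.12,0.45],[0,0,-8,-0.24,0.45],[0,0,-8,-0.36,0.45],[0,0,-8,-0.48,0.45],[0,0,-8,-0.6,0.45]]'; python3 steer.py '[[0,0,0,0,0.45],[0,0,12,0,0.45],[0,0,18,0,0.45],[0,0,18,0,0.45]]'
python3 - <<'E'
from h import *
pic,W=cloud("wrist"); s=readout.state(); print(s["eef_pos"],s["ft_force"],s["opening"])
S=W[200:300,120:400]; m=(S[...,2]>80); P=S[m]
p=s["eef_pos"]; y=s["tcp_rot"][2]; tx=np.array([np.cos(y),np.sin(y)]); ty=np.array([np.sin(y),-np.cos(y)])
d=P[:,:2]-p[:2]; a=d@tx;b=d@ty
for lo,hi in((-40,-15),(15,40)):
    q=(abs(a)<13)&(b>lo)&(b<hi)&(P[:,2]<190); print(lo,np.sort(P[q][:,2])[:400:25].round(0))
K=W[(W[...,2]>104)&(W[...,2]<116)&(abs(W[...,0]-478)<40)&(abs(W[...,1]-136)<16)]
print('knob',len(K),cv2.minAreaRect(K[:,:2].astype(np.float32)))
E
```

```text
t: 4.82
eef_pos: [478.2, 136.8, 98.3]
tcp_rot: [3.142, 0.0, 2.899]
ft_force: [-0.2, -0.3, 0.3]
opening: 0.3
grip_force: 0.0
t: 5.15
eef_pos: [477.5, 136.7, 79.0]
tcp_rot: [-3.141, -0.002, 2.887]
ft_force: [-0.6, 0.5, 0.1]
opening: 0.45
grip_force: 0.0
[477.73046688 136.7277696   79.62154122] [-0.26229719  0.48238239 -0.05803007] 0.4472664682076033
-40 [ 80. 114. 116. 118. 120. 123. 124. 126. 127. 129. 130. 132. 133. 134.
 135. 137.]
15 [ 80.  80.  80.  80.  80.  81.  81.  81.  83. 115. 117. 119. 121. 123.
 125. 126.]
knob 1281 ((477.5316467285156, 138.2377166748047), (11.042533874511719, 46.85239028930664), 74.75133514404297)
```

```bash
python3 steer.py '[[0,1,10,0,0.45],[0,1,20,0,0.3],[0,1,21,0,0],[0,1,21,0,0],[0,1,21,0,0]]'; python3 steer.py '[[0,0,0,0,0],[0,0,0,0,0],[0,0,0,0,0]]'
```

```text
t: 5.62
eef_pos: [478.3, 137.8, 58.8]
tcp_rot: [-3.141, -0.0, 2.888]
ft_force: [0.1, -0.3, 0.3]
opening: 0.229
grip_force: 0.0
t: 5.87
eef_pos: [479.1, 140.1, 59.2]
tcp_rot: [3.138, 0.001, 2.886]
ft_force: [2.9, 22.7, -7.3]
opening: 0.115
grip_force: 30.0
```

```bash
python3 steer.py '[[0,2,0,0,0],[0,3,0,0.1,0],[0,3,0,0.2,0],[0,3,0,0.3,0],[0,3,0,0.4,0]]'; python3 steer.py '[[0,0,0,0.12,0],[0,0,0,0.24,0],[0,0,0,0.36,0],[0,0,0,0.48,0]]'
```

```text
t: 6.28
eef_pos: [479.1, 140.4, 59.2]
tcp_rot: [-3.141, 0.0, 2.483]
ft_force: [-0.1, -1.8, -1.4]
opening: 0.117
grip_force: 30.0
t: 6.62
eef_pos: [479.2, 140.5, 59.4]
tcp_rot: [3.141, 0.0, 2.002]
ft_force: [0.2, -1.1, 1.6]
opening: 0.114
grip_force: 30.0
```

```bash
python3 steer.py '[[0,0,0,0.12,0],[0,0,0,0.24,0],[0,0,0,0.36,0],[0,0,0,0.38,0]]'
```

```text
t: 6.95
eef_pos: [479.2, 140.6, 59.4]
tcp_rot: [3.141, 0.0, 1.622]
ft_force: [0.4, -0.5, 2.2]
opening: 0.117
grip_force: 30.0
```

```bash
python3 steer.py '[[0,0,0,0,0.5],[0,0,0,0,0.5],[0,0,-20,0,0.5],[0,0,-60,0,0.7],[0,0,-100,0,1]]'; python3 steer.py '[[0,0,-40,0,1],[0,0,-80,0,1],[0,0,-120,0,1],[0,0,-160,0,1],[0,0,-160,0,1]]'; python3 plan.py 440 -30 300 1.571
```

```text
t: 7.37
eef_pos: [478.2, 140.5, 159.4]
tcp_rot: [-3.138, 0.0, 1.631]
ft_force: [1.3, -0.5, -0.5]
opening: 0.408
grip_force: 0.0
t: 7.78
eef_pos: [480.9, 141.1, 326.3]
tcp_rot: [3.131, -0.001, 1.631]
ft_force: [-0.4, 0.4, -0.8]
opening: 0.755
grip_force: 0.0
now [480.9 141.1 326.3] 1.631 t 7.8 j6 0.09
[-168.3, -51.2, 26.3] 0.06 rows>=5
```

```bash
python3 plan.py 466 -100 320 2.8 468 -171 150 3.53
```

```text
now [480.9 141.1 326.3] 1.631 t 7.8 j6 0.09
[-119.9, -14.7, 3.2] -0.584 rows>=5
[-91.9, -78.4, 3.2] -0.584 rows>=5
[-12.8, -33.1, 85.0] -0.365 rows>=3
[-0.2, -35.5, 85.0] -0.365 rows>=3
```

```bash
python3 steer.py '[[-30,-4,1,-0.12,1],[-60,-8,2,-0.24,1],[-90,-12,3,-0.36,1],[-120,-15,3,-0.48,1],[-120,-15,3,-0.58,1]]'
python3 steer.py '[[-23,-20,1,-0.12,1],[-46,-40,2,-0.24,1],[-70,-60,3,-0.36,1],[-92,-78,3,-0.48,1],[-92,-78,3,-0.58,1]]'
python3 steer.py '[[-4,-11,28,-0.12,1],[-8,-22,56,-0.24,1],[-13,-33,85,-0.37,1]]'
python3 steer.py '[[0,-12,28,-0.12,1],[0,-24,56,-0.24,1],[0,-35,85,-0.37,1],[0,-35,85,-0.37,1],[0,-35,85,-0.37,1]]'
cat >> h.py <<'E'
def look(save=None):
    readout.state(); pic,W=cloud("wrist"); s=readout.state(); p=np.array(s["eef_pos"]); y=s["tcp_rot"][2]
    M=R.from_euler('xyz',s["tcp_rot"]).as_matrix(); T=(W-p)@M   # tool frame
    if save: cv2.imwrite(f"pics/{save}.png",cv2.resize(pic[...,::-1],(800,600)))
    print("tcp",p.round(1),round(y,3),"t",round(s["t"],1),"open",round(s["opening"],3)); return pic,W,T,s
def fingers(T):
    g=(T[...,2]<-28)&(T[...,2]>-60)&(abs(T[...,0])<16)&(abs(T[...,1])<65); P=T[g]
    L=P[P[:,1]<0];H=P[P[:,1]>0]
    print("fing inner y",np.percentile(L[:,1],98).round(1),np.percentile(H[:,1],2).round(1),"tip z",np.percentile(P[:,2],99.5).round(1),"x",np.percentile(P[:,0],[1,99]).round(1))
E
python3 - <<'E'
from h import *
pic,W,T,s=look(); fingers(T); obj(W,24,32,(380,580,-300,-60))
print(camera_info("wrist")["origin"])
p2,W2=cloud("scene"); cv2.imwrite("pics/s4.png",cv2.resize(p2[...,::-1],(800,600)))
E
```

```text
t: 8.2
eef_pos: [470.6, 16.5, 315.9]
tcp_rot: [-3.141, 0.001, 2.214]
ft_force: [-0.8, 0.7, -0.6]
opening: 0.995
grip_force: 0.0
t: 8.62
eef_pos: [462.7, -104.0, 312.7]
tcp_rot: [-3.141, -0.0, 2.794]
ft_force: [0.6, 1.0, -0.5]
opening: 1.003
grip_force: 0.0
t: 8.87
eef_pos: [463.5, -136.3, 227.3]
tcp_rot: [-3.141, 0.001, -3.122]
ft_force: [0.6, -0.7, -0.2]
opening: 0.998
grip_force: 0.0
t: 9.28
eef_pos: [463.6, -170.7, 142.6]
tcp_rot: [3.139, -0.002, -2.763]
ft_force: [-0.0, -0.1, 0.4]
opening: 0.999
grip_force: 0.0
tcp [ 464.3 -170.6  143.8] -2.764 t 9.3 open 1.001
fing inner y -49.1 45.2 tip z -33.3 x [-8.6 13.5]
[ 471.7 -170.9  111.5   66.    21.3   28.8   24.1   31.6] 5793 [255. 185.]
[ 392.23632289 -201.37466065  347.18756817]
```

View pics/s4.png

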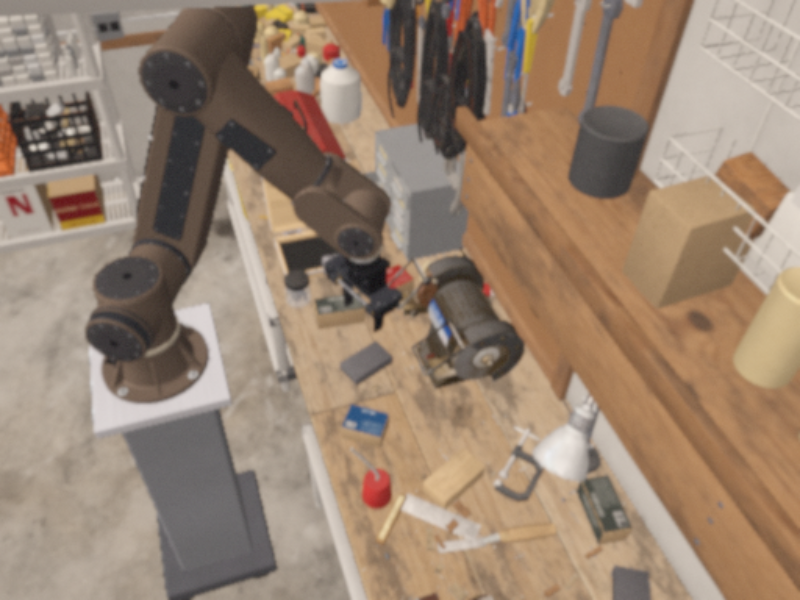

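The scene view shows the hood up (dark interior at (305,250)) and the blue box, block and can unmoved. The camera puts the finger centre 2 mm off in tool y, which agrees with the offset seen at the knob. I'll correct for that and grasp the sanding block.

```bash
python3 steer.py '[[-8,-1,40,0,1],[-8,-1,80,0,1],[-8,-1,120,0,1],[-8,-1,120,0,1],[-8,-1,120,0,1]]'
python3 - <<'E'
from h import *
pic,W,T,s=look(); fingers(T); obj(W,24,32,(380,580,-300,-60)); 
m=(W[...,2]>24)&(W[...,2]<32)&(W[...,0]>380)&(W[...,0]<580)
print(np.percentile(T[...,0][m],[1,99]),np.percentile(T[...,1][m],[1,99]), s["tcp_rot"])
E
```

```text
t: 9.8
eef_pos: [472.1, -168.3, 23.7]
tcp_rot: [3.14, -0.001, -2.761]
ft_force: [-0.1, 0.2, 1.2]
opening: 0.996
grip_force: 0.0
tcp [ 472.9 -168.8   25.1] -2.761 t 9.8 open 1.0
fing inner y -49.1 45.3 tip z -33.0 x [-8.6 13.5]
[ 4.010e+02 -2.955e+02  2.090e+01  8.800e+00  1.000e-01  2.800e+01
  2.410e+01  3.200e+01] 186 [115.  52.]
[ 465.2 -173.7   98.2   66.3   21.4   29.    24.1   31.5] 12057 [256. 204.]
[-37.38220714 119.79072271] [-140.99159863  161.77487684] [-3.14031175e+00  1.04119316e-03 -2.76101229e+00]
```

Aligned; descend and grip.

```bash
python3 steer.py '[[0,0,20,0,1],[0,0,40,0,1],[0,0,40.5,0,0.6],[0,0,40.5,0,0],[0,0,40.5,0,0]]'; python3 steer.py '[[0,0,0,0,0],[0,0,0,0,0],[0,0,0,0,0]]'
```

```text
t: 10.27
eef_pos: [473.1, -169.3, -15.1]
tcp_rot: [-3.139, 0.002, -2.761]
ft_force: [-0.1, 1.0, 0.6]
opening: 0.843
grip_force: 0.0
t: 10.52
eef_pos: [472.4, -169.0, -16.1]
tcp_rot: [-3.14, 0.001, -2.761]
ft_force: [-0.8, 1.3, 11.8]
opening: 0.694
grip_force: 30.0
```

```bash
python3 plan.py 472.4 -169 130 -2.761 490 100 130 -3.169 540 284 70 -3.169
```

```text
now [ 472.4 -169.   -16.1] -2.761 t 10.5 j6 -2.43
[0.1, -0.0, -146.1] 0.0 rows>=4
[-58.1, 121.6, 0.0] 0.204 rows>=4
[-32.3, 130.9, 0.0] 0.204 rows>=4
[-22.5, 92.7, 30.0] 0.0 rows>=3
[-22.5, 92.7, 30.0] 0.0 rows>=3
```

```bash
python3 steer.py '[[0,0,-40,0,0],[0,0,-80,0,0],[0,0,-120,0,0],[0,0,-146,0,0]]'
python3 steer.py '[[-18,38,0,0.1,0],[-36,76,0,0.2,0],[-54,113,0,0.2,0],[-58,122,0,0.2,0]]'
python3 steer.py '[[-10,40,0,0.1,0],[-20,80,0,0.2,0],[-30,119,0,0.2,0],[-32,131,0,0.2,0]]'
python3 steer.py '[[-9,37,12,0,0],[-18,74,24,0,0],[-27,111,36,0,0],[-36,148,48,0,0],[-45,185,60,0,0]]'
python3 steer.py '[[0,0,0,0,0],[0,0,0,0,0]]'
python3 - <<'E'
from h import *
pic,W,T,s=look("w5"); np.save("w5.npy",W); np.save("w5T.npy",T)
E
```

```text
t: 10.85
eef_pos: [472.4, -168.9, 132.4]
tcp_rot: [-3.139, 0.002, -2.76]
ft_force: [0.3, 0.4, -1.5]
opening: 0.692
grip_force: 30.0
t: 11.18
eef_pos: [479.8, -29.9, 129.2]
tcp_rot: [3.141, 0.0, -2.959]
ft_force: [0.0, -0.3, -0.9]
opening: 0.688
grip_force: 30.0
t: 11.52
eef_pos: [488.2, 104.6, 129.0]
tcp_rot: [3.141, 0.001, 3.125]
ft_force: [-0.0, -0.3, -2.3]
opening: 0.691
grip_force: 30.0
t: 11.93
eef_pos: [537.0, 286.3, 68.2]
tcp_rot: [-3.141, 0.0, 3.123]
ft_force: [0.6, 0.5, -0.8]
opening: 0.693
grip_force: 30.0
t: 12.1
eef_pos: [536.3, 285.8, 67.6]
tcp_rot: [-3.141, -0.001, 3.126]
ft_force: [-0.1, -0.4, -1.0]
opening: 0.69
grip_force: 30.0
tcp [536.3 284.7  68.2] 3.124 t 12.2 open 0.691
```

View pics/w5.png

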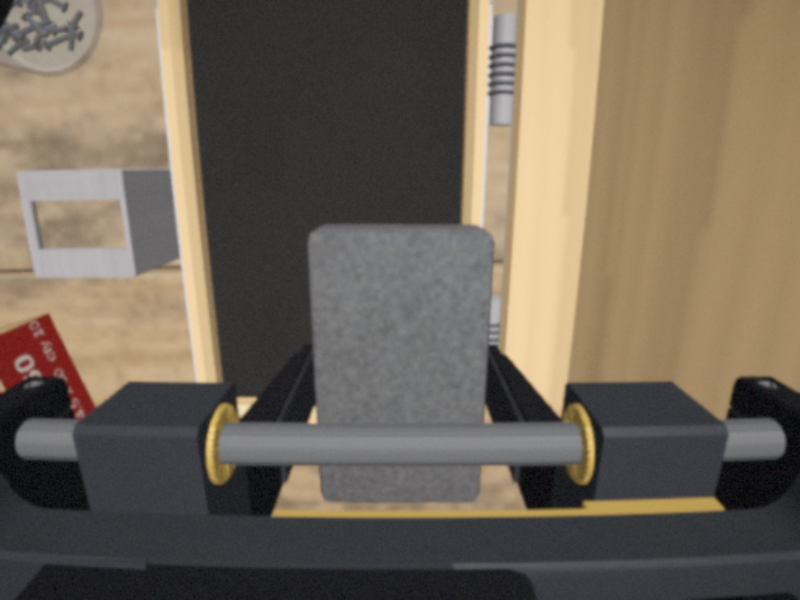

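Wrist view: the open tray's dark floor spans columns 190–470, with its far +x rim at (250,400). The held block is at (310–492, 225–500). I'll measure the tray floor edges and the block in the same frame.

```bash
cat >> h.py <<'E'
def tray(W,pic):
    g=pic.max(-1)<75
    m=g&(W[...,2]<14)&(W[...,2]>3)&(W[...,1]>150)&(W[...,1]<350)&(W[...,0]>340)&(W[...,0]<620)
    n,lab,st,c=cv2.connectedComponentsWithStats(m.astype(np.uint8)); k=1+st[1:,4].argmax(); m=lab==k
    P=W[m]; x,y=P[:,0],P[:,1]
    def ed(a,b,q,lo,hi):
        X=[];Y=[]
        for s in np.arange(lo,hi,5):
            t=(a>=s)&(a<s+5)
            if t.sum()>10: X.append(s+2.5);Y.append(b[t].min() if q==0 else b[t].max())
        X,Y=np.array(X),np.array(Y)
        for _ in range(4):
            f=np.polyfit(X,Y,1); r=abs(np.polyval(f,X)-Y); k=r<=max(1,np.percentile(r,75)); X,Y=X[k],Y[k]
        return np.polyfit(X,Y,1)
    print("z",np.median(P[:,2]).round(1),"x",x.min().round(1),x.max().round(1))
    x0,x1=x.min()+10,x.max()-10
    f=ed(x,y,0,x0,x1); b=ed(x,y,1,x0,min(x1,490)); print("front y=",f.round(4),"at482",np.polyval(f,482).round(1)," back",b.round(4),np.polyval(b,482).round(1))
    return m,f,b,P
E
python3 - <<'E'
from h import *
pic=cv2.resize(cv2.imread("pics/w5.png"),(512,384),interpolation=cv2.INTER_AREA); W=np.load("w5.npy"); T=np.load("w5T.npy")
m,f,b,P=tray(W,pic)
s=P[(P[:,1]>185)&(P[:,1]<215)]; print("xmax near front",[s[(s[:,1]>q)&(s[:,1]<q+5)][:,0].max().round(1) for q in range(185,215,5)])
k=(T[...,2]<-39)&(T[...,2]>-52)&(abs(T[...,1])<40)&(abs(T[...,0])<80)
B=T[k]; print("block tool", [np.percentile(B[:,i],[.5,50,99.5]).round(1).tolist() for i in range(3)])
n=np.linalg.lstsq(np.c_[B[:,:2],np.ones(len(B))],B[:,2],rcond=None)[0]; print("tilt",n.round(4))
print(cv2.minAreaRect(B[:,:2].astype(np.float32)))
fingers(T)
E
```

```text
z 9.3 x 371.3 593.1
front y= [-1.700000e-02  1.826844e+02] at482 174.5  back [-1.980000e-02  3.253516e+02] 315.8
xmax near front [np.float64(591.9), np.float64(593.1), np.float64(588.3), np.float64(583.9), np.float64(578.2), np.float64(572.3)]
block tool [[-53.2, 16.5, 57.0], [-35.7, -2.3, 31.5], [-49.8, -43.7, -39.9]]
tilt [ 2.30000e-03 -1.10000e-03 -4.37353e+01]
((1.3320808410644531, -1.4388198852539062), (111.72819519042969, 76.92251586914062), 0.04555996134877205)
fing inner y -1.1 0.6 tip z -37.0 x [-15.6  15.6]
```

```bash
python3 steer.py '[[-4,-2.4,30,0,0],[-4,-2.4,55,0,0],[-4,-2.4,62,0,0],[-4,-2.4,68,0,0],[-4,-2.4,73,0,0]]'; python3 steer.py '[[0,0,1,0,0],[0,0,2,0,0],[0,0,2,0,0]]'
```

```text
t: 12.57
eef_pos: [540.4, 281.5, -3.9]
tcp_rot: [-3.141, -0.001, 3.122]
ft_force: [-4.9, 0.5, 1.5]
opening: 0.692
grip_force: 30.0
t: 12.82
eef_pos: [540.4, 282.2, -5.8]
tcp_rot: [-3.141, -0.0, 3.123]
ft_force: [-4.8, -3.6, 0.7]
opening: 0.691
grip_force: 30.0
```

```bash
python3 steer.py '[[1,0,1,0,0],[1,0,2,0,0],[1,0,2,0,0.8],[1,0,2,0,0.8],[1,0,0,0,0.85]]'; python3 steer.py '[[0,0,-25,0,0.85],[0,0,-60,0,1],[0,0,-100,0,1],[0,0,-130,0,1],[0,0,-130,0,1]]'
python3 - <<'E'
from h import *
pic,W,T,s=look(); m,f,b,P=tray(W,pic[...,::-1])
obj(W,32,43,(430,640,190,330))
E
python3 plan.py 500 60 200 2.9 425 -340 150 2.54
```

```text
t: 13.23
eef_pos: [540.1, 282.5, -6.4]
tcp_rot: [3.141, 0.001, 3.123]
ft_force: [-0.2, 0.4, 0.8]
opening: 0.819
grip_force: 0.0
t: 13.65
eef_pos: [542.3, 283.5, 129.9]
tcp_rot: [3.138, 0.009, 3.123]
ft_force: [-0.1, -0.4, 0.5]
opening: 0.998
grip_force: 0.0
tcp [541.2 283.  126.9] 3.123 t 13.7 open 0.996
z 6.1 x 363.8 591.4
front y= [-1.840000e-02  1.835888e+02] at482 174.7  back [-1.950000e-02  3.255052e+02] 316.1
[536.8 279.3 109.7  64.4 178.8  33.6  32.   36.2] 6380 [254. 178.]
now [541.2 283.  126.9] 3.123 t 13.7 j6 -1.18
[18.5, -111.9, -36.6] 0.111 rows>=3
[6.0, -113.2, -36.6] 0.111 rows>=3
[-7.6, -135.4, 16.7] 0.12 rows>=4
[-23.8, -133.6, 16.7] 0.12 rows>=4
[-39.6, -129.7, 16.7] 0.12 rows>=4
```

```bash
python3 - <<'E'
from h import *
for f in("w1.npy","scene0.npy"):
    W=np.load(f); m=(abs(W[...,0]-385)<70)&(W[...,1]>-560)&(W[...,1]<-390)&(W[...,2]>15)&(W[...,2]<175); P=W[m]
    for z in range(15,175,20):
        q=P[(P[:,2]>=z)&(P[:,2]<z+20)]
        if len(q): print(f,z,len(q),q[:,:2].min(0).round(),q[:,:2].max(0).round())
E
python3 steer.py '[[6,-37,-12,0,1],[12,-75,-25,0,1],[18,-112,-37,0.1,1],[22,-150,-45,0.2,1],[25,-187,-45,0.22,1]]'; python3 plan.py 425 -337 150 2.54
```

```text
w1.npy 15 155 [ 365. -491.] [ 422. -468.]
w1.npy 35 127 [ 368. -486.] [ 434. -390.]
w1.npy 55 15 [ 382. -474.] [ 403. -471.]
w1.npy 115 13 [ 369. -492.] [ 379. -481.]
w1.npy 135 42 [ 355. -485.] [ 371. -473.]
w1.npy 155 27 [ 349. -480.] [ 358. -470.]
scene0.npy 15 154 [ 358. -560.] [ 442. -390.]
scene0.npy 35 69 [ 360. -528.] [ 430. -393.]
scene0.npy 55 222 [ 361. -529.] [ 414. -473.]
scene0.npy 75 9 [ 385. -503.] [ 392. -498.]
scene0.npy 95 16 [ 372. -500.] [ 386. -491.]
scene0.npy 115 15 [ 361. -492.] [ 376. -484.]
scene0.npy 135 15 [ 348. -487.] [ 361. -474.]
scene0.npy 155 8 [ 342. -481.] [ 350. -473.]
t: 14.12
eef_pos: [510.8, 94.4, 169.0]
tcp_rot: [3.141, 0.001, 2.897]
ft_force: [1.0, -0.3, -0.2]
opening: 1.002
grip_force: 0.0
now [510.8  94.4 169. ] 2.897 t 14.1 j6 -1.27
[-7.0, -146.5, 6.3] 0.119 rows>=4
[-24.4, -144.6, 6.3] 0.119 rows>=4
[-41.4, -140.7, 6.3] 0.119 rows>=4
```

```bash
python3 plan.py 435 -20 170 2.897 425 -337 140 2.54
```

```text
now [510.8  94.4 169. ] 2.897 t 14.1 j6 -1.27
[45.9, -129.3, -1.0] 0.0 rows>=4
[-33.5, -155.0, 15.0] 0.178 rows>=4
[-60.5, -146.6, 15.0] 0.178 rows>=4
```

```bash
python3 steer.py '[[18,-32,0,0,1],[36,-64,0,0,1],[46,-97,0,0,1],[46,-129,0,0,1]]'
python3 steer.py '[[-8,-39,4,0.1,1],[-16,-78,8,0.18,1],[-25,-117,12,0.18,1],[-33,-155,15,0.18,1]]'
python3 steer.py '[[-15,-36,4,0.1,1],[-30,-73,8,0.18,1],[-45,-110,12,0.18,1],[-60,-147,15,0.18,1]]'
python3 steer.py '[[0,0,0,0,1],[0,0,0,0,1]]'
python3 - <<'E'
from h import *
pic,W,T,s=look(); fingers(T); obj(W,35,46,(340,520,-440,-250))
E
```

```text
t: 14.45
eef_pos: [433.2, -19.2, 167.7]
tcp_rot: [-3.141, -0.002, 2.903]
ft_force: [0.5, 0.3, 0.0]
opening: 0.999
grip_force: 0.0
t: 14.78
eef_pos: [430.6, -178.9, 152.5]
tcp_rot: [3.142, -0.001, 2.722]
ft_force: [0.1, 0.2, 1.4]
opening: 1.003
grip_force: 0.0
t: 15.12
eef_pos: [425.5, -337.5, 137.1]
tcp_rot: [3.141, -0.001, 2.542]
ft_force: [0.4, 0.4, 0.2]
opening: 0.999
grip_force: 0.0
t: 15.28
eef_pos: [425.5, -337.0, 136.9]
tcp_rot: [3.141, -0.002, 2.54]
ft_force: [-0.9, 0.5, -0.6]
opening: 0.999
grip_force: 0.0
tcp [ 425.7 -335.6  137.3] 2.541 t 15.3 open 0.999
fing inner y -49.4 45.0 tip z -33.1 x [-11.   11.2]
[ 414.  -341.4   90.3   65.6  144.6   40.5   35.    43.2] 5413 [247. 176.]
```

```bash
python3 steer.py '[[4.8,-9.4,40,0.017,1],[4.8,-9.4,80,0.017,1],[4.8,-9.4,115,0.017,1],[4.8,-9.4,140,0.017,1],[4.8,-9.4,149,0.017,1]]'; python3 steer.py '[[0,0,0,0,0.5],[0,0,0,0,0],[0,0,0,0,0],[0,0,0,0,0],[0,0,0,0,0]]';  python3 plan.py 417 -340 120 2.524 425 -100 130 2.8 425 212 60 3.122
```

```text
t: 15.75
eef_pos: [416.0, -338.0, -13.6]
tcp_rot: [3.141, -0.005, 2.527]
ft_force: [0.7, -0.3, -0.2]
opening: 1.002
grip_force: 0.0
t: 16.17
eef_pos: [417.6, -341.1, -9.1]
tcp_rot: [-3.141, 0.002, 2.526]
ft_force: [-0.1, 0.3, -0.5]
opening: 0.704
grip_force: 0.2
now [ 417.6 -341.1   -9.1] 2.526 t 16.2 j6 -1.76
[1.1, 0.6, -129.1] 0.002 rows>=4
[66.2, 100.1, -5.0] -0.138 rows>=3
[51.8, 108.3, -5.0] -0.138 rows>=3
[52.3, 147.0, 35.0] -0.161 rows>=4
[28.0, 153.5, 35.0] -0.161 rows>=4
```

```bash
python3 steer.py '[[0,0,0,0,0],[0,0,-30,0,0],[0,0,-70,0,0],[0,0,-110,0,0],[0,0,-129,0,0]]'
python3 steer.py '[[22,33,-2,-0.1,0],[44,66,-4,-0.14,0],[66,100,-5,-0.14,0]]'
python3 steer.py '[[17,36,-2,-0.1,0],[34,72,-4,-0.14,0],[52,108,-5,-0.14,0]]'
python3 steer.py '[[13,37,5,-0.1,0],[26,74,10,-0.16,0],[39,110,15,-0.16,0],[52,147,20,-0.16,0]]'
python3 steer.py '[[7,37,5,-0.1,0],[14,74,15,-0.16,0],[21,112,25,-0.16,0],[28,153,40,-0.16,0]]'
python3 steer.py '[[0,0,0,0,0],[0,0,0,0,0]]'
cat >> h.py <<'E'
def held(T,top,L,w):
    """cam-measured held box (top face: tool z = top) in tool frame"""
    k=(abs(T[...,2]-top)<5)&(abs(T[...,1])<w/2+8)&(abs(T[...,0])<L/2+20); B=T[k]
    print("held tool x",np.percentile(B[:,0],[.5,99.5]).round(1),"y",np.percentile(B[:,1],[.5,99.5]).round(1),"z",np.median(B[:,2]).round(1),"tilt",np.linalg.lstsq(np.c_[B[:,:2],np.ones(len(B))],B[:,2],rcond=None)[0][:2].round(4), "n",len(B))
    Q=B[B[:,0]>0]; print(" side slopes",[np.polyfit(*zip(*[(s,np.percentile(Q[(Q[:,0]>s)&(Q[:,0]<s+4)][:,1],q)) for s in range(16,int(L/2)-8,4) if ((Q[:,0]>s)&(Q[:,0]<s+4)).sum()>5]),1)[0].round(4) for q in(2,98)])
E
python3 - <<'E'
from h import *
pic,W,T,s=look("w6"); np.save("w6.npy",W); fingers(T); m,f,b,P=tray(W,pic[...,::-1]); held(T,-52.5,90,65)
E
```

```text
t: 16.58
eef_pos: [417.8, -341.5, 123.0]
tcp_rot: [-3.141, 0.005, 2.526]
ft_force: [-0.1, -1.1, -4.6]
opening: 0.678
grip_force: 30.0
t: 16.83
eef_pos: [420.3, -219.9, 124.2]
tcp_rot: [-3.141, 0.001, 2.667]
ft_force: [1.5, 0.4, -3.1]
opening: 0.682
grip_force: 30.0
t: 17.08
eef_pos: [423.8, -99.5, 129.0]
tcp_rot: [-3.142, 0.001, 2.808]
ft_force: [0.8, -0.1, -3.8]
opening: 0.68
grip_force: 30.0
t: 17.42
eef_pos: [422.9, 56.5, 108.7]
tcp_rot: [-3.142, 0.001, 2.966]
ft_force: [0.7, -0.2, -3.9]
opening: 0.682
grip_force: 30.0
t: 17.75
eef_pos: [422.5, 209.8, 69.7]
tcp_rot: [3.141, 0.001, 3.126]
ft_force: [1.3, -0.6, -3.2]
opening: 0.684
grip_force: 30.0
t: 17.92
eef_pos: [421.8, 209.4, 68.8]
tcp_rot: [-3.141, -0.001, 3.13]
ft_force: [-0.1, -0.5, -4.7]
opening: 0.684
grip_force: 30.0
tcp [422.1 208.3  69.2] 3.128 t 18.0 open 0.682
fing inner y -0.6 0.6 tip z -40.4 x [-12.7  15.7]
z 9.0 x 367.6 486.8
front y= [1.312000e-01 2.076182e+02] at482 270.9  back [-2.520000e-02  3.279847e+02] 315.8
held tool x [-40.2  48.2] y [-36.   31.9] z -49.3 tilt [ 0.0005 -0.001 ] n 14080
 side slopes [np.float64(0.0057), np.float64(-0.0105)]
```

View pics/w6.png

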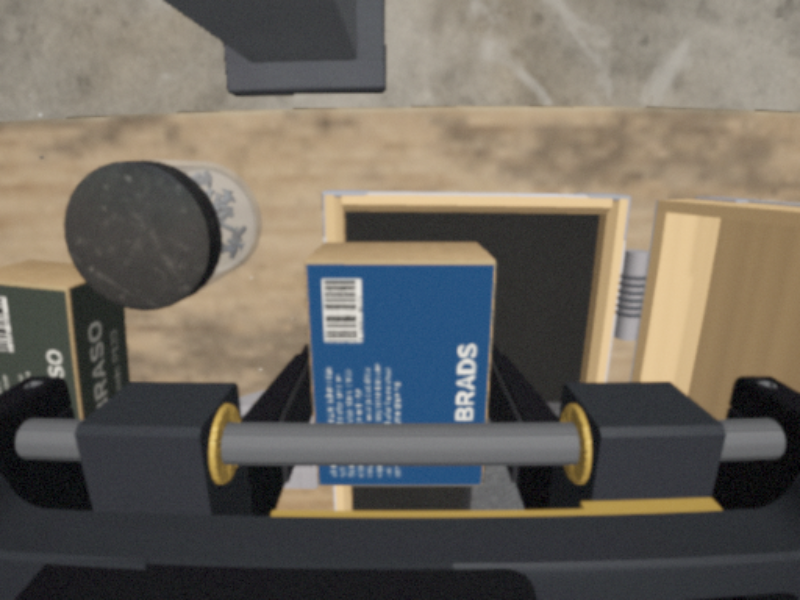

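Wrist view: the blue box is held level at (310–495, 265–485). The tray's -x edge shows at row 200 and the sanding block at the lower right; the front rim is hidden behind the box at about x 335. I'll lower it with a +3 mm y correction.

```bash
python3 steer.py '[[0,3.2,25,0.006,0],[0,3.2,45,0.006,0],[0,3.2,56,0.006,0],[0,3.2,62,0.006,0],[0,3.2,67,0.006,0]]'; python3 steer.py '[[0,0,1,0,0],[0,0,2,0,0],[0,0,2,0,0]]'
```

```text
t: 18.38
eef_pos: [423.8, 211.7, 3.9]
tcp_rot: [3.139, 0.003, 3.117]
ft_force: [-12.7, 32.2, 29.2]
opening: 0.691
grip_force: 30.5
t: 18.63
eef_pos: [423.9, 212.2, 2.8]
tcp_rot: [3.139, 0.004, 3.118]
ft_force: [-9.8, 23.2, 22.3]
opening: 0.692
grip_force: 30.4
```

```bash
python3 steer.py '[[0,2,-3,0,0],[0,4,-3,0,0],[0,4,-3,0,0]]'; python3 steer.py '[[0,0,2,0,0],[0,0,4,0,0],[0,0,4,0,0]]'
```

```text
t: 18.88
eef_pos: [423.4, 214.5, 4.0]
tcp_rot: [3.141, 0.001, 3.119]
ft_force: [0.1, -0.2, -4.1]
opening: 0.696
grip_force: 29.5
t: 19.13
eef_pos: [423.0, 214.4, -0.8]
tcp_rot: [-3.141, -0.0, 3.119]
ft_force: [1.0, -4.0, 0.6]
opening: 0.691
grip_force: 29.6
```

```bash
python3 steer.py '[[0,-1.5,0,0,0],[0,-1.5,0,0,0.8],[0,-1.5,0,0,0.8],[0,-1.5,0,0,0.85],[0,-1.5,0,0,0.85]]'; python3 steer.py '[[0,0,-30,0,0.85],[0,0,-70,0,1],[0,0,-110,0,1],[0,0,-140,0,1],[0,0,-140,0,1]]'; python3 plan.py 455 2 140 3.03
```

```text
t: 19.55
eef_pos: [422.9, 213.5, -0.6]
tcp_rot: [-3.142, 0.0, 3.12]
ft_force: [-0.1, -0.7, -0.2]
opening: 0.84
grip_force: 0.0
t: 19.97
eef_pos: [425.0, 214.4, 144.7]
tcp_rot: [3.139, 0.008, 3.12]
ft_force: [-0.1, 0.7, -0.0]
opening: 0.995
grip_force: 0.0
now [425.  214.4 144.7] 3.12 t 20.0 j6 -1.22
[-17.3, -105.9, 2.3] 0.045 rows>=3
[-22.1, -105.0, 2.3] 0.045 rows>=3
```

```bash
python3 steer.py '[[-6,-36,0,0.045,1],[-12,-72,1,0.045,1],[-17,-106,2,0.045,1]]'; python3 steer.py '[[-8,-36,0,0.045,1],[-16,-72,1,0.045,1],[-22,-105,2,0.045,1],[-22,-105,2,0.045,1],[-22,-105,2,0.045,1]]'
python3 - <<'E'
from h import *
pic,W,T,s=look(); fingers(T); obj(W,46,54,(340,560,-80,80))
E
```

```text
t: 20.22
eef_pos: [437.3, 106.2, 137.2]
tcp_rot: [-3.141, 0.0, 3.076]
ft_force: [0.6, 0.5, -0.3]
opening: 0.999
grip_force: 0.0
t: 20.63
eef_pos: [452.3, -0.3, 134.9]
tcp_rot: [-3.142, -0.001, 3.026]
ft_force: [-0.4, 0.8, 0.2]
opening: 0.998
grip_force: 0.0
tcp [452.2   0.8 135. ] 3.028 t 20.7 open 0.998
fing inner y -49.6 44.9 tip z -33.0 x [-9.8 12.4]
[377.7  68.6  43.9   8.8  15.2  50.1  46.1  54. ] 79 [320. 102.]
[453.6   3.5 120.4  60.5 173.9  50.2  46.1  52.5] 7018 [261. 185.]
[544.3  44.4  39.9   3.2 105.8  50.2  46.1  54. ] 140 [310. 265.]
```

```bash
python3 steer.py '[[-2.6,5,40,-0.007,1],[-2.6,5,80,-0.007,1],[-2.6,5,110,-0.007,1],[-2.6,5,130,-0.007,1],[-2.6,5,135.5,-0.007,1]]'; python3 steer.py '[[0,0,0,0,0.5],[0,0,0,0,0],[0,0,0,0,0],[0,0,0,0,0],[0,0,0,0,0]]';python3 steer.py '[[0,0,0,0,0],[0,0,0,0,0]]';  python3 plan.py 455 5 110 3.03 535 209 80 3.122
```

```text
t: 21.1
eef_pos: [453.9, 7.2, -2.8]
tcp_rot: [3.141, -0.005, 3.039]
ft_force: [0.5, -0.0, -0.7]
opening: 0.999
grip_force: 0.0
t: 21.52
eef_pos: [456.2, 5.7, 0.9]
tcp_rot: [-3.141, 0.002, 3.037]
ft_force: [-0.1, -0.4, 1.4]
opening: 0.706
grip_force: 0.0
t: 21.68
eef_pos: [456.0, 5.6, 0.6]
tcp_rot: [-3.141, 0.001, 3.037]
ft_force: [-0.5, 0.3, 8.4]
opening: 0.63
grip_force: 30.0
now [456.    5.6   0.6] 3.037 t 21.7 j6 -1.6
[1.0, -0.7, -109.4] 0.007 rows>=3
[-28.4, 105.8, 15.0] -0.046 rows>=3
[-33.2, 104.4, 15.0] -0.046 rows>=3
```

```bash
python3 steer.py '[[0,0,-35,0,0],[0,0,-70,0,0],[0,0,-105,0,0],[0,0,-110,0,0]]'
python3 steer.py '[[-9,35,5,-0.02,0],[-18,70,10,-0.046,0],[-28,106,15,-0.046,0]]'
python3 steer.py '[[-10,35,5,-0.02,0],[-20,70,10,-0.046,0],[-31,104,15,-0.046,0],[-31,104,15,-0.046,0],[-31,104,15,-0.046,0]]'
python3 - <<'E'
from h import *
pic,W,T,s=look("w7"); np.save("w7.npy",W); held(T,-50,120,60)
print("nail");obj(W,44,54,(365,480,165,260)); print("sanding");obj(W,32,43,(470,620,230,330)); 
# rim: front rim top
m=(W[...,2]>19)&(W[...,2]<27)&(W[...,1]>150)&(W[...,1]<200)&(W[...,0]>440)&(W[...,0]<600); print(m.sum(),[(x,W[m&(abs(W[...,0]-x)<4)][:,1].min().round(1),W[m&(abs(W[...,0]-x)<4)][:,1].max().round(1)) for x in range(455,600,15) if (m&(abs(W[...,0]-x)<4)).any()])
E
```

```text
t: 22.02
eef_pos: [457.4, 5.5, 114.5]
tcp_rot: [-3.141, 0.007, 3.037]
ft_force: [0.7, -0.3, -1.5]
opening: 0.632
grip_force: 30.0
t: 22.27
eef_pos: [494.6, 109.0, 94.6]
tcp_rot: [-3.141, 0.0, 3.082]
ft_force: [0.4, -0.8, -3.2]
opening: 0.631
grip_force: 30.0
t: 22.68
eef_pos: [531.0, 211.4, 78.4]
tcp_rot: [-3.141, -0.002, 3.131]
ft_force: [-0.7, -0.7, -3.2]
opening: 0.631
grip_force: 30.0
tcp [530.7 210.3  78.8] 3.13 t 22.7 open 0.625
held tool x [-52.   61.9] y [-32.6  28.1] z -49.5 tilt [0.0008 0.0012] n 17689
 side slopes [np.float64(-0.0006), np.float64(0.0025)]
nail
[421.4 208.3  86.2  66.  178.6  49.5  45.3  52.1] 10974 [255.  60.]
sanding
[537.4 283.  109.   56.5 178.3  36.9  32.   39.7] 6178 [345. 193.]
418 [(455, np.float64(163.3), np.float64(171.3)), (470, np.float64(163.0), np.float64(173.3))]
```

```bash
python3 steer.py '[[-0.5,-0.5,25,0.008,0],[-0.5,-0.5,45,0.008,0],[-0.5,-0.5,56,0.008,0],[-0.5,-0.5,62,0.008,0],[-0.5,-0.5,67,0.008,0]]'; python3 steer.py '[[0,0,1,0,0],[0,0,2,0,0],[0,0,2,0,0]]'
```

```text
t: 23.15
eef_pos: [532.1, 208.9, 12.6]
tcp_rot: [-3.141, -0.0, 3.12]
ft_force: [-0.7, 0.3, -2.1]
opening: 0.63
grip_force: 30.0
t: 23.4
eef_pos: [532.4, 209.6, 11.4]
tcp_rot: [3.141, 0.001, 3.121]
ft_force: [0.2, -0.3, -3.8]
opening: 0.631
grip_force: 30.0
```

```bash
python3 steer.py '[[0,0,1.5,0,0],[0,0,2,0,0],[0,0,2,0,0.7],[0,0,2,0,0.75],[0,0,2,0,0.75]]'; python3 steer.py '[[0,0,-30,0,0.75],[0,0,-70,0,0.8],[0,0,-110,0,1],[0,0,-140,0,1],[0,0,-140,0,1]]'; python3 plan.py 570 110 150 3.3 600 43 140 3.40
```

```text
t: 23.82
eef_pos: [532.3, 209.7, 9.2]
tcp_rot: [3.142, 0.001, 3.121]
ft_force: [0.5, 0.2, 0.1]
opening: 0.734
grip_force: 0.0
t: 24.23
eef_pos: [534.5, 210.4, 155.0]
tcp_rot: [3.139, 0.009, 3.121]
ft_force: [0.7, -0.4, -0.0]
opening: 0.954
grip_force: 0.0
now [534.5 210.4 155. ] 3.121 t 24.2 j6 -1.29
[-37.6, -99.7, 5.0] -0.179 rows>=3
[-19.1, -70.9, 10.0] -0.1 rows>=2
```

```bash
python3 steer.py '[[-12,-33,2,-0.1,1],[-25,-66,4,-0.18,1],[-37,-100,5,-0.18,1]]'; python3 steer.py '[[-10,-36,5,-0.1,1],[-19,-71,10,-0.1,1],[-19,-71,10,-0.1,1],[-19,-71,10,-0.1,1]]'
python3 - <<'E'
from h import *
pic,W,T,s=look(); fingers(T); obj(W,50,60,(500,700,-40,120)); print("jar");obj(W,74,86,(320,420,50,140))
E
```

```text
t: 24.48
eef_pos: [567.1, 108.2, 143.6]
tcp_rot: [-3.141, 0.0, -2.976]
ft_force: [0.6, 1.0, 0.9]
opening: 0.995
grip_force: 0.0
t: 24.82
eef_pos: [597.2, 40.2, 132.9]
tcp_rot: [3.141, -0.001, -2.885]
ft_force: [0.6, -0.1, 0.5]
opening: 0.998
grip_force: 0.0
tcp [596.8  41.4 133.3] -2.884 t 24.9 open 1.004
fing inner y -49.3 45.1 tip z -33.2 x [-8.8 13.3]
[600.3  44.3 110.6  70.6  15.6  55.3  50.   57.9] 7726 [260. 191.]
jar
```

```bash
python3 steer.py '[[-5.6,4,40,-0.015,1],[-5.6,4,80,-0.015,1],[-5.6,4,105,-0.015,1],[-5.6,4,120,-0.015,1],[-5.6,4,123,-0.015,1]]'; python3 steer.py '[[0,0,0,0,0.5],[0,0,0,0,0],[0,0,0,0,0],[0,0,0,0,0],[0,0,0,0,0]]';python3 steer.py '[[0,0,0,0,0],[0,0,0,0,0]]';  python3 plan.py 601 46 130 -2.869 540 200 130 -3.0 425 283 90 3.122
```

```text
t: 25.28
eef_pos: [599.5, 48.6, 8.1]
tcp_rot: [3.14, -0.004, -2.866]
ft_force: [-0.2, 0.3, 0.6]
opening: 0.998
grip_force: 0.0
t: 25.7
eef_pos: [602.2, 47.1, 12.2]
tcp_rot: [-3.141, 0.002, -2.867]
ft_force: [0.1, 0.8, 6.5]
opening: 0.732
grip_force: 30.0
t: 25.87
eef_pos: [602.2, 47.1, 12.2]
tcp_rot: [-3.141, 0.002, -2.867]
ft_force: [0.4, 0.1, 7.6]
opening: 0.732
grip_force: 30.0
now [602.2  47.1  12.2] -2.867 t 25.9 j6 -1.88
[1.4, -0.7, -117.8] 0.002 rows>=3
[17.3, 164.7, 0.0] 0.131 rows>=4
[102.1, 98.4, 40.0] 0.161 rows>=4
```

```bash
python3 steer.py '[[0,0,-15,0,0],[0,0,-50,0,0],[0,0,-90,0,0],[0,0,-118,0,0]]'
python3 steer.py '[[4,41,0,0.06,0],[8,82,0,0.13,0],[13,123,0,0.13,0],[17,165,0,0.13,0]]'
python3 steer.py '[[25,25,8,0.06,0],[51,49,16,0.12,0],[77,74,24,0.16,0],[102,98,35,0.16,0]]'
python3 steer.py '[[0,0,0,0,0],[0,0,0,0,0]]'
python3 - <<'E'
from h import *
pic,W,T,s=look("w8"); np.save("w8.npy",W); held(T,-45,110,70); fingers(T)
print("nail");obj(W,44,54,(365,480,165,260)); print("sand");obj(W,54,64,(450,620,160,260));print("sanding");obj(W,32,43,(470,620,230,330)); m,f,b,P=tray(W,pic[...,::-1])
E
```

```text
t: 26.2
eef_pos: [601.5, 47.1, 131.7]
tcp_rot: [-3.141, 0.001, -2.868]
ft_force: [0.9, -0.0, -3.0]
opening: 0.732
grip_force: 30.0
t: 26.53
eef_pos: [539.3, 202.0, 129.1]
tcp_rot: [3.142, -0.0, -2.999]
ft_force: [1.5, 0.8, -4.2]
opening: 0.731
grip_force: 30.0
t: 26.87
eef_pos: [423.8, 284.0, 94.0]
tcp_rot: [3.141, 0.0, 3.123]
ft_force: [1.4, 0.0, -3.0]
opening: 0.731
grip_force: 30.0
t: 27.03
eef_pos: [423.9, 283.9, 93.7]
tcp_rot: [-3.141, -0.001, 3.129]
ft_force: [0.5, 0.4, -3.6]
opening: 0.734
grip_force: 30.0
tcp [425.3 283.6  94. ] 3.127 t 27.1 open 0.731
held tool x [-52.   56.6] y [-37.4  32.9] z -42.9 tilt [ 0.0002 -0.0007] n 17794
 side slopes [np.float64(-0.001), np.float64(-0.0019)]
fing inner y -1.1 0.6 tip z -38.5 x [-15.6  15.7]
nail
[420.3 203.4  91.7  55.6 176.9  49.4  44.   51.9] 5334 [163. 190.]
[471.7 186.8  18.1   1.4  90.2  48.7  44.1  53.9] 93 [154. 250.]
sand
[474.4 185.5  16.3   9.6 135.3  59.1  54.1  60.8] 118 [152. 258.]
[533.3 214.7  42.7  36.2  96.   59.6  56.1  61.4] 844 [189. 315.]
sanding
[563.5 279.5  65.7  11.3  88.2  37.3  33.2  39.1] 465 [256. 323.]
z 8.9 x 368.2 375.6Traceback (most recent call last):
  File "<stdin>", line 3, in <module>
  File "h.py", line 52, in tray
    f=ed(x,y,0,x0,x1); b=ed(x,y,1,x0,min(x1,490)); print("front y=",f.round(4),"at482",np.polyval(f,482).round(1)," back",b.round(4),np.polyval(b,482).round(1))
  File "h.py", line 48, in ed
    f=np.polyfit(X,Y,1); r=abs(np.polyval(f,X)-Y); k=r<=max(1,np.percentile(r,75)); X,Y=X[k],Y[k]
    raise TypeError("expected non-empty vector for x")
TypeError: expected non-empty vector for x
```

View pics/w8.png

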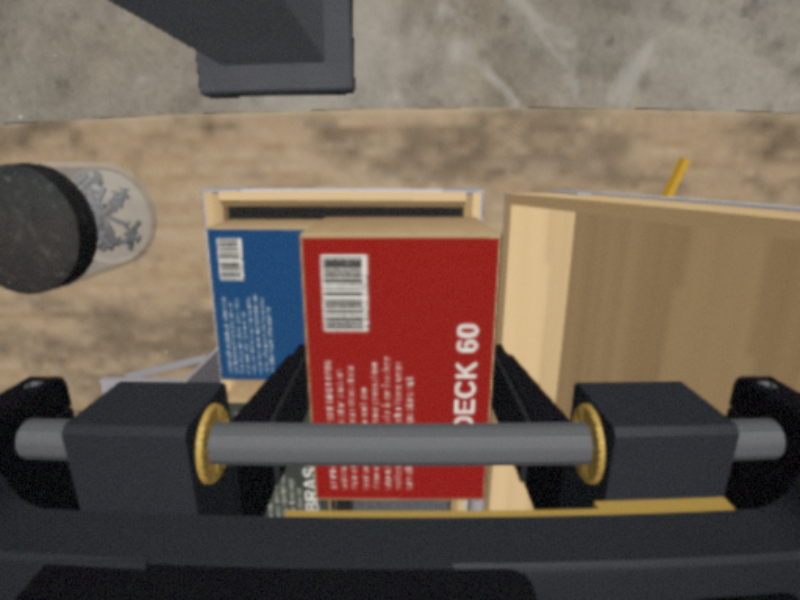

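Wrist view: the red box is held square at (303–498, 238–498), over the free corner between the blue box (210–305, 230–380) and the rims. I'll centre it in its 115 x 76 mm slot and lower it.

```bash
python3 steer.py '[[-1.3,-2.1,20,0.005,0],[-1.3,-2.1,35,0.005,0],[-1.3,-2.1,45,0.005,0],[-1.3,-2.1,53,0.005,0],[-1.3,-2.1,58,0.005,0]]'; python3 steer.py '[[0,0,3,0,0],[0,0,6,0,0],[0,0,6,0,0]]'
```

```text
t: 27.5
eef_pos: [427.3, 280.7, 35.2]
tcp_rot: [-3.141, -0.0, 3.12]
ft_force: [-0.7, 0.1, -3.2]
opening: 0.734
grip_force: 30.0
t: 27.75
eef_pos: [426.9, 281.0, 29.7]
tcp_rot: [-3.142, 0.0, 3.121]
ft_force: [0.5, -1.0, -4.4]
opening: 0.73
grip_force: 30.0
```

```bash
python3 steer.py '[[0,0,2,0,0],[0,0,4,0,0],[0,0,6,0,0],[0,0,6,0,0]]'; python3 steer.py '[[0,0,1,0,0],[0,0,2,0,0],[0,0,2.5,0,0],[0,0,2.5,0,0]]'
```

```text
t: 28.08
eef_pos: [426.7, 281.1, 23.6]
tcp_rot: [-3.141, -0.0, 3.121]
ft_force: [-0.0, -0.2, -3.6]
opening: 0.733
grip_force: 30.0
t: 28.42
eef_pos: [426.8, 281.1, 21.3]
tcp_rot: [-3.142, -0.0, 3.121]
ft_force: [0.8, -0.9, -3.0]
opening: 0.736
grip_force: 30.0
```

```bash
python3 steer.py '[[0,0,1,0,0],[0,0,1.2,0,0],[0,0,1.2,0,0.8],[0,0,1.2,0,0.83],[0,0,1.2,0,0.83]]'; python3 steer.py '[[0,0,-25,0,0.83],[0,0,-65,0,0.9],[0,0,-105,0,1],[0,0,-145,0,1],[0,0,-180,0,1]]'; python3 steer.py '[[-30,-20,-20,0,1],[-60,-40,-40,0,1],[-60,-40,-60,0,1],[-60,-40,-60,0,1],[-60,-40,-60,0,1]]'
python3 - <<'E'
from h import *
pic,W,T,s=look("w9"); 
def rep(n,lo,hi,b):
    m=(W[...,2]>lo)&(W[...,2]<hi)&(W[...,0]>b[0])&(W[...,0]<b[1])&(W[...,1]>b[2])&(W[...,1]<b[3]); P=W[m]
    if len(P): print(n,len(P),np.percentile(P[:,2],[5,50,95]).round(1),np.linalg.lstsq(np.c_[P[:,:2],np.ones(len(P))],P[:,2],rcond=None)[0][:2].round(3))
rep("screw",54,75,(380,470,255,305));rep("nail",35,60,(385,450,185,230));rep("sand",45,70,(480,580,190,225));rep("sanding",25,50,(495,580,260,300))
for lo,hi in((32,43),(44,53),(54,61),(60,70)): print(lo);obj(W,lo,hi,(355,610,165,330))
E
```

```text
t: 28.83
eef_pos: [427.0, 281.2, 20.3]
tcp_rot: [3.141, 0.001, 3.121]
ft_force: [-0.1, 0.4, -0.9]
opening: 0.823
grip_force: 0.0
t: 29.25
eef_pos: [426.8, 281.1, 202.8]
tcp_rot: [3.141, 0.001, 3.121]
ft_force: [0.1, -0.1, -0.0]
opening: 0.991
grip_force: 0.0
t: 29.67
eef_pos: [486.2, 239.7, 260.5]
tcp_rot: [3.141, 0.001, 3.12]
ft_force: [-1.7, 1.3, 1.0]
opening: 1.001
grip_force: 0.0
tcp [485.5 239.8 259.6] 3.121 t 29.7 open 1.0
screw 2697 [61.9 63.3 64.5] [-0.004 -0.001]
nail 1649 [47.  48.5 49.9] [-0.008 -0.001]
sand 1675 [56.8 58.1 59.4] [-0.002 -0.003]
sanding 1483 [34.2 35.6 36.9] [-0.002 -0.006]
32
[538.2 279.8 108.7  65.8 179.1  35.5  32.   38. ] 3045 [285. 196.]
44
[418.  208.8  88.9  65.3 178.3  48.4  44.8  51.1] 3226 [234. 115.]
54
[528.9 206.7 120.2  59.9 178.8  58.   54.2  61. ] 3489 [235. 195.]
60
[423.6 279.2 109.   70.4 178.9  63.2  60.   66.3] 4598 [286. 118.]
```

View pics/w9.png

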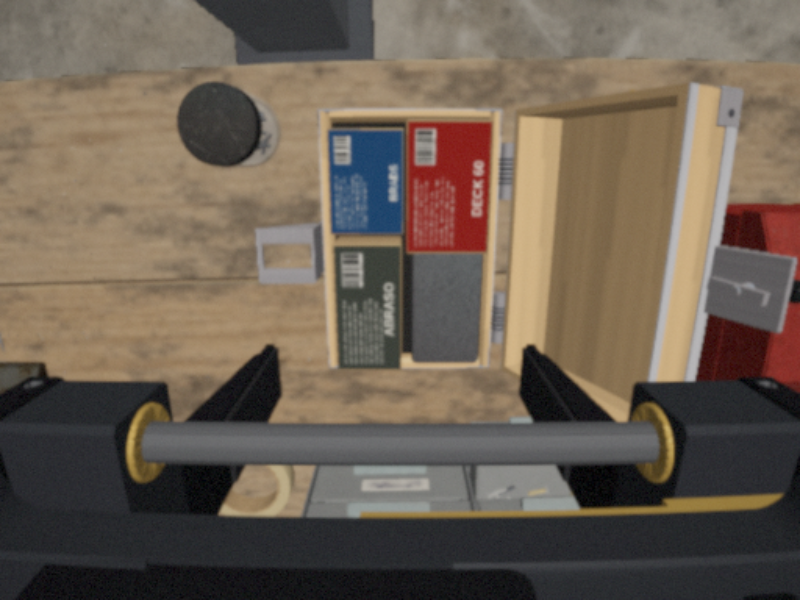

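The tray (320–500, 110–368) holds all four, flat. Their tops are at 63, 48, 58 and 36 mm, against 64, 49, 59 and 37 mm expected. The hood is open, the jar and tape are in place, and the gripper is clear.

```bash
python3 -c "
from cell import env, readout, read_camera, camera_info
print(env.job_done())"
```

```text
the job is handed in; nothing more can be done
None
```

I opened the latch, the hood stands open, and all four items lie flat in the tray by the last camera check; I handed the job in at about 30 s, and the hand-in returned no verdict.

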